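Close the drying box softly

TASK

The lid of the drying box stands open, leaning back on its hinge. Tip it forward with a fingertip from behind until it begins to fall by itself and let it go; then, before it bangs down, catch it from below on the outside of your fingers and lower it slowly until it lies fully shut, and move your hand clear. Do not pinch or grip the lid, touch it gently, and leave the jar, the cup and the test-tube rack where they stand.

Things in the scene. Friction and masses are not known exactly. Their poses are not given: they have to be found in the camera images.
- drybox: Grey open-topped plastic drying box, fixed to the bench, 120 (x) by 200 (y) by 100 (height) mm, walls 6 mm, clay discs on its floor. Origin: centre of its underside. Its x axis points from its front wall (facing the robot's right, -y, give or take 0.4 rad) to its rear wall (left); the lid is hinged along the top of the rear wall.
- hinge (a point): Fixed point at the middle of the hinge line, on the top edge of the rear wall (box frame: x +60, y 0, z 100 mm). The hinge line runs along the box's y axis; the lid's underside passes through it.
- lid (a joint): Lid angle, rad: 0 shut on the rim; 1.57 upright, its balance point; starts at 1.68 to 1.8, leaning back to the left, away from the box (stop 1.82). Below 1.57 it falls shut, slowed by a worn damper: at angle a about 0.6 cos(a) rad/s (0.5 to 0.75), from 1.4 rad about 3 to 5 s, ending in a bang. Under 0.35 rad/s near the rim is gentle. About 2 N nudges or holds it; more than 15 N is rough.
- lid_mid (a point): Centre of the white lid plate's underside, 60 mm from the hinge line; moves with the lid. Plate 120 by 200 by 8 mm, about 0.4 kg. In the middle of its free edge a lip, 120 mm wide and 6 mm thick, goes on 35 mm; with the lid shut it sticks out beyond the box's front wall.
- lip (a point): Middle of the lip's free edge, on the lid's underside, 155 mm from the hinge line; moves with the lid. Its x axis runs along the lid from the free edge to the hinge, y along the hinge line, z out of the lid's upper (outer) face.
- jar: Bystander: clay-coloured closed jar, 64 mm across, 85 mm high, loose, beside the box. Origin: centre of its underside.
- cup: Bystander: small white plastic cup, 64 mm across, 50 mm high, loose, beside the box. Origin: centre of its underside.
- rack: Bystander: small grey test-tube rack, 50 by 120 mm, 100 mm high with its tubes, loose, beside the box. Origin: centre of its underside.
Things that resemble listed ones, but are neither listed nor needed, are in the scene too. What is shaped like the drybox but blue or brown is not meant.

How it is judged (in metres and radians):
On the way, in this order (a step that is already met when the one before it is completed fails the run):
1. the lid is tipped past upright and falls by itself, off the fingers (value of joint lid between 0.6 and 1.5 rad and contact force between the fingers and lid below 0.05 N and velocity of joint lid below -0.03 rad/s), for 0.1 s.
2. the falling lid is caught: the fingers carry it while it is still well open (value of joint lid between 0.15 and 1.25 rad and contact force between the fingers and lid above 0.3 N and velocity of joint lid above -0.4 rad/s), for 0.2 s.
3. the lid lies shut (value of joint lid below 0.03 rad), for 0.2 s.
At the end, for the whole second after the job is handed in: The lid lies shut (within 0.03 rad, about 4 mm at the lip) and at rest, after having been tipped over, caught on the fingers between 1.25 and 0.15 rad, and lowered (value of joint lid below 0.03 rad and angular speed of lid below 0.05 rad/s); the robot touches nothing.
It fails at once if the lid bangs down (faster than 0.42 rad/s within its last 0.3 rad; the last 0.05 rad, 8 mm at the lip, is not judged) (value of joint lid between 0.05 and 0.3 rad and velocity of joint lid below -0.42 rad/s).
It fails at once if the lid is pinched or struck hard (over 18 N between fingers and lid) (contact force between the fingers and lid above 18 N).
It fails at once if the jar is moved more than 20 mm, lifted or tipped (distance of jar from where it was at the start of the episode above 0.02 m or angle between jar's own z axis and vertical above 0.3 rad).
It fails at once if the cup is moved more than 20 mm, lifted or tipped (distance of cup from where it was at the start of the episode above 0.02 m or angle between cup's own z axis and vertical above 0.3 rad).
It fails at once if the rack is moved more than 20 mm, lifted or tipped (distance of rack from where it was at the start of the episode above 0.02 m or angle between rack's own z axis and vertical above 0.3 rad).
It also fails if it takes over 54 s, if anything falls off the work surface, if the arm or the gripper's body presses on something with over 40 N, if the wrist force passes 120 N, or if a joint passes its speed limit or range.

ROBOT

A 7-joint arm with a two-finger parallel gripper is mounted at the origin on the work surface. World frame = base frame: x ahead of the robot, y to its left, z up, the work surface at z = 0. Lengths are in mm, angles in rad, forces in N, time in s.
With the tool pointing down it reaches from about 375 to 925 mm from the base axis. Payload 3.1 kg.
Tool frame: the origin (TCP) lies midway between the tips of the shut fingers; the grasp point (between the pads) lies 19 mm behind it (env.tcp_to_grasp is the distance from the TCP to the grasp point, in mm); z points along the fingers, y is the direction in which the jaws open and shut (so a half turn about z gives the same grasp; the last joint's range is limited). The gripper opens to 85 mm and grips with 20 to 120 N. Pads are 22 mm wide; open, the fingers measure 114 mm over their backs; the gripper's body (76 mm by 85 mm) begins 54 mm behind the grasp point. The pads swing forward as they close: fully open they stand 13 mm farther back than shut.
Start: joints at [1.17, 0.383, 0.044, 1.598, -0.018, 1.161, -0.05], TCP at [193.846, -620.425, 231.269] pointing down, gripper open.
Joint ranges: [-2.61, 2.61], [-0.41, 2.15], [-1.48, 1.57], [0, 2.5], [-1.57, 4.71], [0.05, 1.97], [-2.85, 2.85]. Speed limits (rad/s): [2.79, 2.79, 3.14, 3.14, 3.14, 3.14, 3.14].

INTERFACE

Orientations are given as a unit quaternion [w, x, y, z].
In Python, from workcell import telemetry, get_image, camera_params, workorder, regions_of, env gives the robot as it stands. The module is installed in compiled form; this text tells all that it offers.
- The arm moves only by the tool drive_tool, never from a script. Its argument "targets" is a list of rows, each an object of numbers: "tx", "ty", "tz": the shift along the tool's x, y, z as a fraction of full scale; "wx", "wy", "wz": the turn, a rotation vector about the tool's x, y, z as a fraction of full scale; "hand": the opening, from 0 (shut) to 1 (fully open). A call has 1 to 8 rows; each row shifts and turns the commanded pose from where the row before left it, along the tool's axes as they then stand; what a row does not reach is not made up. Full scale, the value 1, is 7.5 cm for a shift and 360 degrees for a turn. A row lasts 1/12 s, in which the tool goes at most 41.7 mm and 7.16 degrees, less where a joint would pass 70% of its speed; a pose out of reach is approached as far as the arm can. A call with a number of a shift or a turn outside -1 to 1 is refused whole. A call with a gripper value outside its range is refused whole. The fingers move at their own pace and stop on an object; "force" is the grip in N (left out, the last holds). Time passes only in rows, so rows that do not move let the fingers close. It gives the time, the measured TCP pose, the force and the opening at its end, in the units of the state.
- telemetry.state(): the state, without advancing time (a new reading comes with each control period).
- get_image(name): name is "scene" or "top" or "wrist"; returns the picture (420x560x3 uint8, blue, green, red); there is no depth.
- camera_params(name): a dict with "intrinsics" (3x3 intrinsics, pixels), "xyz" and "attitude" of the camera in the world. Camera axes: x right, y down, z forward; pixel columns grow to the right and rows downward; lengths in mm; the calibration is good to about 2 mm. The wrist camera is an equidistant fisheye: a pixel r from the principal point sees the ray r / f radians off the axis. A picture is of the moment at which its call begins: read the wrist's pose just before it. camera_params takes no time and is no camera call; for the wrist camera it gives the pose at the moment of the call.
- workorder.hand_in(): hands the job in, once; it reports no verdict.
Trained networks look in the newest picture that a camera, given by its name, has taken for a name from the list of things; names that differ only in an ending like _2 or _b are one class to them, and where a whole thing is asked for, a point or a joint stands for the part that bears it (a point fixed in the world has none). Each returns a list of dicts, best first, with "confidence" (0 to 1); they miss things now and then, are a little off and sometimes report something else, mostly with a low value. They report only what shows in the picture. A call takes as long as a camera call. They do not tell look-alikes from the thing itself.
- regions_of(camera, query): "region" (420x560 bool, what is visible of it) and "xy" ([column, row] in pixels, amid what is visible of it).
The state is a dict: "time_s": time; "joints": joint angles; "joint_velocities": joint speeds; "effort": joint torques, N m; "tcp_pos": TCP position; "ee_rot": TCP orientation; "force": force on the tool from outside, world axes, zero at the start; "torque": the same for the moment, N m; "opening": opening from 0.0 (shut) to 1.0 (fully open).
Only numpy, scipy, OpenCV 4.12 (cv2) and the standard library are available. Lean on these libraries where they do the work, as an engineer would, in place of code of your own. Each camera call takes 0.05 s, during which the arm holds its last target.

## Working session

There is one attempt and no reset: what is moved stays moved. The work goes in short steps, Python scripts to look and compute and a tool call to move; the robot and the scene stay as the last step left them, time stands still between calls to the robot, and variables do not carry over. Pictures are saved under pics/ and viewed, and the job is handed in when it is done.

Besides the shell and the picture viewer there is one more tool, called after "Emit:" as a command line: name --argument value ..., lists and objects as JSON in quotes. drive_tool: Moves the arm, as the interface text tells. Shift numbers are shares of 7.5 cm and turn numbers shares of 360 degrees, none past 1 either way. Its arguments: {"type":"object","properties":{"targets":{"type":"array"},"force":{"type":"number"}},"required":["targets"]}

```bash
ls; mkdir -p pics
python3 - <<'E'
from workcell import telemetry, get_image, camera_params, workorder, regions_of, env
import cv2
s=telemetry.state();print({k:(v if not hasattr(v,'round') else v) for k,v in s.items()})
for n in ["scene","top","wrist"]:
    im=get_image(n);cv2.imwrite(f"pics/{n}0.png",im)
    print(n,camera_params(n))
E
```

```text
pics
{'time_s': 0.0, 'joints': array([ 1.17018181,  0.3838688 ,  0.04383955,  1.59960696, -0.01788491,
        1.16119345, -0.04987973]), 'joint_velocities': array([-1.14059400e-03, -2.40087223e-04,  1.65322253e-04, -1.22940068e-04,
       -5.58683798e-05, -2.25821133e-05, -2.08495980e-04]), 'effort': array([-2.49863047e-05, -4.33458853e+01,  1.02497343e+00, -2.49510527e+01,
        1.06868680e-02,  1.13213414e-02,  2.68902298e-06]), 'tcp_pos': array([ 193.53459214, -619.51459348,  229.85014379]), 'ee_rot': array([-1.31209349e-03,  9.88551343e-01,  1.50878895e-01, -2.81944443e-04]), 'force': array([-0.08740691,  0.70872745,  0.17831033]), 'torque': array([ 0.01123196, -0.00870858,  0.03027573]), 'opening': 0.9969211529946436}
scene {'intrinsics': array([[408.62193377,   0.        , 276.99686882],
       [  0.        , 408.62193377, 216.48863119],
       [  0.        ,   0.        ,   1.        ]]), 'xyz': array([1011.82167916,  251.20238612, 1037.16049689]), 'attitude': array([-0.14170867,  0.52506478,  0.80684092, -0.23072356])}
top {'intrinsics': array([[483.99222471,   0.        , 288.82524903],
       [  0.        , 483.99222471, 206.91613092],
       [  0.        ,   0.        ,   1.        ]]), 'xyz': array([ 289.85850893,   -1.29835132, 1237.11757004]), 'attitude': array([ 0.07683235, -0.69846081,  0.70886759, -0.06128634])}
wrist {'intrinsics': array([[325.1922621 ,   0.        , 278.12689063],
       [  0.        , 325.1922621 , 211.65381895],
       [  0.        ,   0.        ,   1.        ]]), 'xyz': array([ 258.68227676, -598.81796081,  371.89707853]), 'attitude': array([ 0.10942575,  0.79817771, -0.58670859, -0.08192295])}
```

View pics/scene0.png

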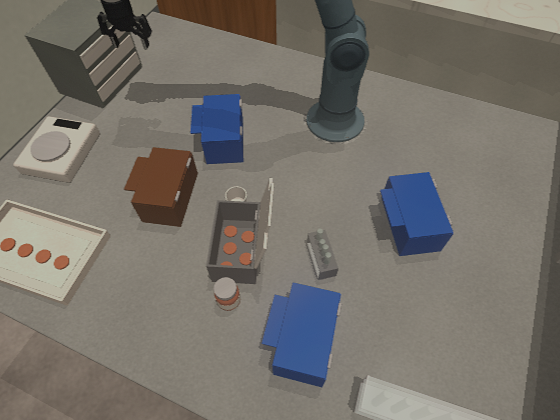

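View pics/top0.png

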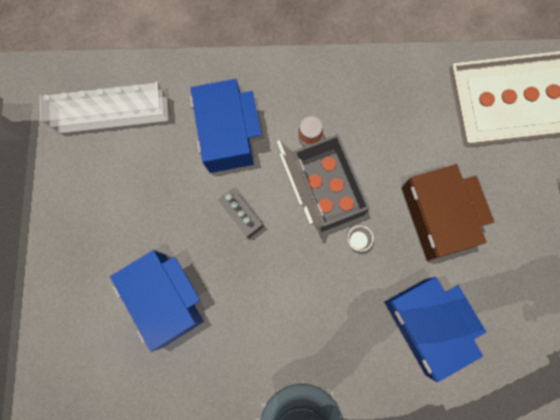

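View pics/wrist0.png

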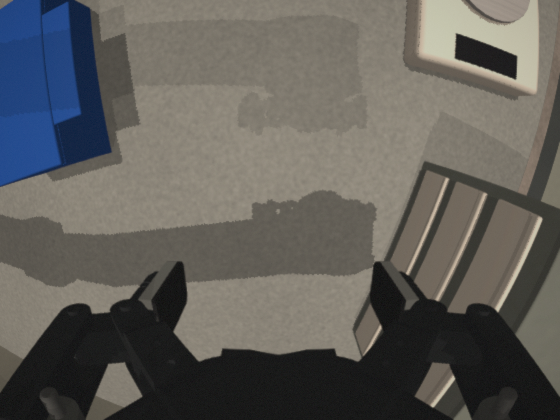

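Run:
```python
from workcell import regions_of
import cv2,numpy as np
for n in ["scene","top"]:
    im=cv2.imread(f"pics/{n}0.png")
    for q in ["drybox","lid","lip","jar","cup","rack"]:
        try:
            for r in regions_of(n,q)[:6]:
                ys,xs=np.where(r["region"]); print(n,q,round(r["confidence"],2),np.round(r["xy"]),xs.min(),xs.max(),ys.min(),ys.max())
        except Exception as e: print(q,e)
s=cv2.imread("pics/scene0.png")[165:325,180:350]; cv2.imwrite("pics/sz.png",cv2.resize(s,None,fx=4.6,fy=3.7*1,interpolation=cv2.INTER_CUBIC) if 0 else cv2.resize(s,(637,600),interpolation=cv2.INTER_CUBIC))
s=cv2.imread("pics/top0.png")[105:265,210:390]; cv2.imwrite("pics/tz.png",cv2.resize(s,(675,600),interpolation=cv2.INTER_CUBIC))
```

```text
scene drybox 0.86 [416. 214.] 380 452 172 255
scene drybox 0.76 [219. 126.] 190 243 94 163
scene drybox 0.66 [302. 332.] 262 340 283 386
scene drybox 0.59 [160. 184.] 123 196 147 226
scene drybox 0.58 [239. 238.] 206 272 178 283
scene lid 0.87 [219. 117.] 191 240 94 142
scene lid 0.83 [158. 178.] 124 189 148 207
scene lid 0.61 [303. 328.] 262 340 283 378
scene lid 0.56 [265. 226.] 253 272 178 267
scene lid 0.55 [416. 205.] 380 452 172 238
scene lip 0.97 [300. 326.] 262 339 283 377
scene lip 0.89 [217. 119.] 189 241 93 143
scene lip 0.67 [416. 206.] 380 451 172 238
scene lip 0.56 [263. 221.] 254 272 179 267
scene jar 0.82 [227. 296.] 213 239 277 310
scene cup 0.59 [234. 197.] 224 245 185 201
scene rack 0.58 [321. 254.] 306 336 229 279
top drybox 0.94 [438. 326.] 383 485 276 381
top drybox 0.88 [159. 297.] 111 201 250 350
top drybox 0.7 [446. 209.] 402 491 164 259
top drybox 0.6 [326. 184.] 277 368 135 231
top lid 0.76 [441. 324.] 392 485 277 380
top lid 0.7 [450. 205.] 410 492 164 256
top lid 0.69 [224. 115.] 190 260 78 161
top lid 0.59 [296. 182.] 278 321 141 225
top lip 0.98 [155. 293.] 111 198 250 349
top lip 0.93 [227. 119.] 190 259 79 160
top lip 0.86 [450. 209.] 411 493 164 256
top lip 0.83 [296. 183.] 277 321 140 226
top lip 0.78 [440. 326.] 393 484 277 380
top lip 0.53 [310. 131.] 297 322 116 145
top jar 0.75 [307. 129.] 298 321 116 145
top cup 0.96 [360. 238.] 347 372 225 250
top rack 0.59 [243. 213.] 219 261 188 237
```

View pics/sz.png

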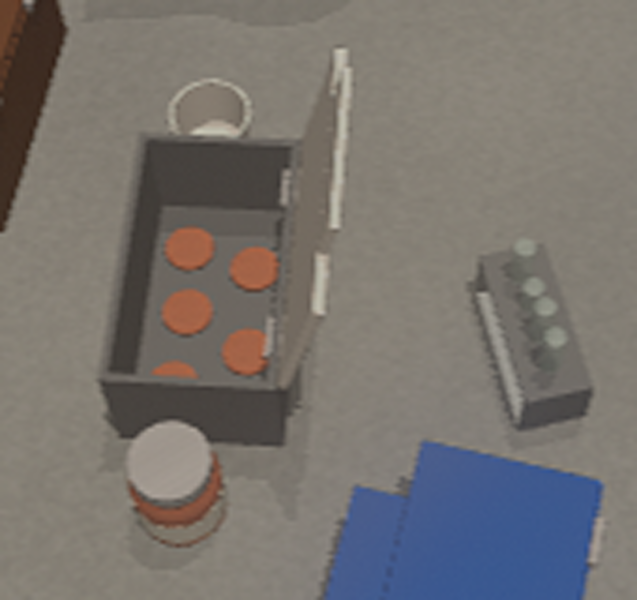

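View pics/tz.png

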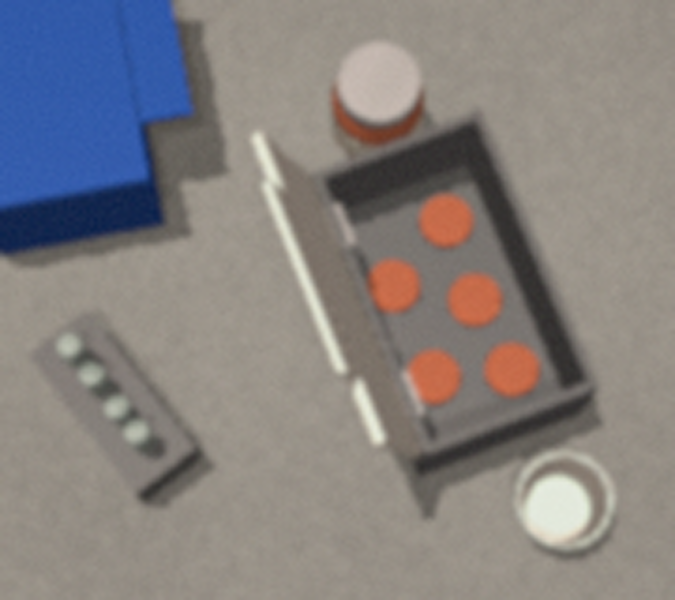

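```bash
cat > h.py <<'E'
import numpy as np
from scipy.spatial.transform import Rotation as R
K={};
CAM={"scene":dict(f=408.62193377,c=(276.99686882,216.48863119),p=np.array([1011.82167916,251.20238612,1037.16049689]),q=[-0.14170867,0.52506478,0.80684092,-0.23072356]),
"top":dict(f=483.99222471,c=(288.82524903,206.91613092),p=np.array([289.85850893,-1.29835132,1237.11757004]),q=[0.07683235,-0.69846081,0.70886759,-0.06128634])}
def proj(n,P):
    c=CAM[n];M=R.from_quat(c['q'],scalar_first=True).as_matrix()
    p=(np.asarray(P)-c['p'])@M
    return c['f']*p[...,:2]/p[...,2:]+np.array(c['c'])
def unproj(n,uv,z):
    c=CAM[n];M=R.from_quat(c['q'],scalar_first=True).as_matrix()
    d=M@np.array([(uv[0]-c['c'][0])/c['f'],(uv[1]-c['c'][1])/c['f'],1]);return c['p']+d*(z-c['p'][2])/d[2]
def box2w(par,P):
    x,y,phi=par[:3];P=np.asarray(P,float);c,s=np.cos(phi),np.sin(phi)
    return np.stack([x+c*P[...,0]-s*P[...,1],y+s*P[...,0]+c*P[...,1],P[...,2]],-1)
def lidpt(a,r,yb,t=0): # box frame
    return np.array([60-r*np.cos(a)+t*np.sin(a),yb,100+r*np.sin(a)+t*np.cos(a)])
E
cat > fit.py <<'E'
from h import *
from scipy.optimize import least_squares
T=lambda p:(np.array(p)/3.75+[210,105]); S=lambda p:(np.array(p)/3.75+[180,165])
obs=[("top",T((478,112)),[-60,-100,100]),("top",T((592,395)),[-60,100,100]),("top",T((416,462)),[60,100,100]),
("scene",S((145,135)),[-60,100,100]),("scene",S((103,380)),[-60,-100,100]),("scene",S((290,386)),[60,-100,100])]
lid=[("top",T((270,188)),155,-60,3),("top",T((340,370)),155,60,3),("top",T((258,133)),120,-100,4),("top",T((378,442)),120,100,4),
("scene",S((346,70)),155,60,3),("scene",S((335,222)),155,-60,3),("scene",S((340,52)),120,100,4),("scene",S((319,312)),120,-100,4)]
def res(p):
    r=[proj(n,box2w(p,P))-o for n,o,P in obs]+[proj(n,box2w(p,lidpt(p[3],rr,yb,t)))-o for n,o,rr,yb,t in lid]
    return np.array(r).ravel()
s=least_squares(res,[550,-90,1.8,1.7],loss='soft_l1');print(s.x);print(res(s.x).reshape(-1,2).round(1))
p=s.x; print("hinge",box2w(p,[60,0,100]),"lip",box2w(p,lidpt(p[3],155,0)))
print("jar",unproj("top",(310,128),85),"cup",unproj("top",(360,238),50),"rack",unproj("top",(243,213),80))
E
python3 fit.py
```

```text
[580.68525966 -74.380197     1.92600041   1.78071621]
[[-1.6 -0.4]
 [-0.3 -1.6]
 [-0.1 -1.4]
 [-0.1 -2. ]
 [-0.  -1.2]
 [-2.3 -0.2]
 [-1.6 -2.7]
 [ 0.2  0.3]
 [-1.6 -0.4]
 [-0.3  0.4]
 [-0.1 -3. ]
 [-1.  -0.1]
 [ 0.5 -3. ]
 [-0.4 -1.2]]
hinge [559.8183565  -18.12566516 100.        ] lip [548.5853065   12.15721698 251.59738005]
jar [719.05858679 -32.86771069  85.        ] cup [ 444.36782707 -150.77647112   50.        ] rack [506.19625439 134.71387944  80.        ]
```

```bash
cat > plan.py <<'E'
from h import *
import sys,json
HX,HY=559.8,-18.1; PHI=1.926
f=np.array([-np.cos(PHI),-np.sin(PHI),0]); X=np.array([np.sin(PHI),-np.cos(PHI),0]); Z=np.array([0,0,1.])
def pose(u,w,z,th):  # th deg tilt; w along X (away from robot)
    p=np.array([HX,HY,0])+u*f+w*X+z*Z
    M=np.stack([X,f,-Z],1)@R.from_rotvec([np.radians(th),0,0]).as_matrix()
    return p,M
def uwz(p): d=np.array(p)-[HX,HY,0]; return np.array([d@f,d@X,d[2]])
def tilt(M): # deg
    z=M[:,2]; return np.degrees(np.arctan2(-z@f,-z@Z))
def rows(p,M,wps):
    """wps: (u,w,z,th,n) ; n rows of linear interpolation"""
    out=[]; 
    for (u,w,z,th,n) in wps:
        p1,M1=pose(u,w,z,th); p0=p.copy(); dv=R.from_matrix(M.T@M1).as_rotvec(); M0=M.copy()
        for i in range(1,n+1):
            tp=p0+(p1-p0)*i/n; tM=M0@R.from_rotvec(dv*i/n).as_matrix()
            s=M.T@(tp-p)/75; r=R.from_matrix(M.T@tM).as_rotvec()/(2*np.pi)
            s=s.round(3); r=r.round(4)
            out.append(dict(zip("tx ty tz wx wy wz".split(),[*s.tolist(),*r.tolist()])))
            p=p+M@s*75; M=M@R.from_rotvec(r*2*np.pi).as_matrix()
            if np.linalg.norm(s)>.55 or np.linalg.norm(r)>.0198: print("CAP",np.linalg.norm(s),np.linalg.norm(r))
    return out,p,M
def cur():
    from workcell import telemetry
    s=telemetry.state(); return s, s['tcp_pos'], R.from_quat(s['ee_rot'],scalar_first=True).as_matrix()
def show(rs):
    for i in range(0,len(rs),8): print(json.dumps([{k:v for k,v in r.items() if v} for r in rs[i:i+8]]))
def stat():
    s,p,M=cur(); print("t",round(s['time_s'],2),"uwz",uwz(p).round(1),"tilt",tilt(M).round(1),"F",s['force'].round(2),"j",s['joints'].round(2))
E
python3 - <<'E'
from plan import *
stat()
s,p,M=cur()
rs,p,M=rows(p,M,[(210,0,260,0,18)]); show(rs)
E
```

```text
t 0.75 uwz [ 437.5 -552.6  231.3] tilt -0.0 F [ 0.92 -0.3  -0.28] j [ 1.17  0.38  0.04  1.6  -0.02  1.16 -0.05]
[{"tx": 0.4, "ty": -0.19, "tz": -0.021, "wz": -0.0005}, {"tx": 0.4, "ty": -0.188, "tz": -0.021, "wz": -0.0004}, {"tx": 0.401, "ty": -0.188, "tz": -0.022, "wz": -0.0005}, {"tx": 0.402, "ty": -0.186, "tz": -0.021, "wz": -0.0005}, {"tx": 0.402, "ty": -0.185, "tz": -0.021, "wz": -0.0004}, {"tx": 0.403, "ty": -0.183, "tz": -0.021, "wz": -0.0005}, {"tx": 0.403, "ty": -0.183, "tz": -0.022, "wz": -0.0004}, {"tx": 0.404, "ty": -0.182, "tz": -0.021, "wz": -0.0005}]
[{"tx": 0.404, "ty": -0.18, "tz": -0.021, "wz": -0.0005}, {"tx": 0.405, "ty": -0.179, "tz": -0.021, "wz": -0.0004}, {"tx": 0.405, "ty": -0.178, "tz": -0.022, "wz": -0.0005}, {"tx": 0.406, "ty": -0.177, "tz": -0.021, "wz": -0.0005}, {"tx": 0.406, "ty": -0.175, "tz": -0.021, "wz": -0.0004}, {"tx": 0.407, "ty": -0.175, "tz": -0.021, "wz": -0.0005}, {"tx": 0.407, "ty": -0.173, "tz": -0.021, "wz": -0.0004}, {"tx": 0.408, "ty": -0.172, "tz": -0.022, "wz": -0.0005}]
[{"tx": 0.408, "ty": -0.171, "tz": -0.021, "wz": -0.0005}, {"tx": 0.409, "ty": -0.17, "tz": -0.021, "wz": -0.0004}]
```

Emit:
drive_tool --targets '[{"tx":0.4,"ty":-0.19,"tz":-0.02,"wz":-0.0005,"hand":0},{"tx":0.4,"ty":-0.19,"tz":-0.02,"wz":-0.0005,"hand":0},{"tx":0.4,"ty":-0.19,"tz":-0.02,"wz":-0.0005,"hand":0},{"tx":0.4,"ty":-0.185,"tz":-0.02,"wz":-0.0005,"hand":0},{"tx":0.4,"ty":-0.185,"tz":-0.02,"wz":-0.0005,"hand":0},{"tx":0.4,"ty":-0.185,"tz":-0.02,"wz":-0.0005,"hand":0},{"tx":0.4,"ty":-0.185,"tz":-0.02,"wz":-0.0005,"hand":0},{"tx":0.4,"ty":-0.18,"tz":-0.02,"wz":-0.0005,"hand":0}]'

```text
schema error: expected keys tx, ty, tz, wx, wy, wz, hand
```

Emit:
drive_tool --targets '[{"tx":0.4,"ty":-0.18,"tz":-0.02,"wz":-0.0005},{"tx":0.4,"ty":-0.18,"tz":-0.02,"wz":-0.0005},{"tx":0.4,"ty":-0.18,"tz":-0.02,"wz":-0.0005},{"tx":0.4,"ty":-0.18,"tz":-0.02,"wz":-0.0005},{"tx":0.4,"ty":-0.175,"tz":-0.02,"wz":-0.0005},{"tx":0.4,"ty":-0.175,"tz":-0.02,"wz":-0.0005},{"tx":0.4,"ty":-0.175,"tz":-0.02},{"tx":0.4,"ty":-0.17,"tz":-0.02}]'

```text
schema error: expected keys tx, ty, tz, wx, wy, wz, hand
```

Run:
```python
from plan import *
stat()
s,p,M=cur(); print(s['opening'])
rs,p,M=rows(p,M,[(200,0,240,45,8),(150,0,130,45,8)]); show(rs)
```

```text
t 0.75 uwz [ 437.5 -552.6  231.3] tilt -0.0 F [ 0.92 -0.3  -0.28] j [ 1.17  0.38  0.04  1.6  -0.02  1.16 -0.05]
0.9992711458157228
CAP 1.002320308085195 0.015637135287513503
CAP 1.00305732637771 0.015637135287513503
CAP 1.0020149699480543 0.01573689931339716
CAP 1.002613085891063 0.01563105882530035
CAP 1.0028220181069023 0.015637135287513503
CAP 1.0025612200758616 0.015640012787718555
CAP 1.001771930131804 0.01573689931339716
CAP 1.0030782621510648 0.015637135287513503
[{"tx": 0.899, "ty": -0.443, "tz": -0.014, "wx": 0.0156, "wy": -0.0004, "wz": -0.001}, {"tx": 0.902, "ty": -0.438, "tz": 0.026, "wx": 0.0156, "wy": -0.0004, "wz": -0.001}, {"tx": 0.904, "ty": -0.427, "tz": 0.067, "wx": 0.0157, "wy": -0.0004, "wz": -0.001}, {"tx": 0.908, "ty": -0.412, "tz": 0.105, "wx": 0.0156, "wy": -0.0004, "wz": -0.0009}, {"tx": 0.91, "ty": -0.396, "tz": 0.144, "wx": 0.0156, "wy": -0.0004, "wz": -0.001}, {"tx": 0.913, "ty": -0.374, "tz": 0.178, "wx": 0.0156, "wy": -0.0005, "wz": -0.001}, {"tx": 0.915, "ty": -0.349, "tz": 0.211, "wx": 0.0157, "wy": -0.0004, "wz": -0.001}, {"tx": 0.919, "ty": -0.321, "tz": 0.242, "wx": 0.0156, "wy": -0.0004, "wz": -0.001}]
[{"ty": 0.071, "tz": 0.189}, {"ty": 0.071, "tz": 0.188}, {"ty": 0.07, "tz": 0.189}, {"ty": 0.071, "tz": 0.188}, {"ty": 0.071, "tz": 0.189}, {"ty": 0.071, "tz": 0.188}, {"ty": 0.07, "tz": 0.189}, {"ty": 0.071, "tz": 0.189}]
```

Emit:
drive_tool --targets '[{"tx":0.4,"ty":-0.19,"tz":-0.02,"wx":0,"wy":0,"wz":-0.0005,"hand":0},{"tx":0.4,"ty":-0.19,"tz":-0.02,"wx":0,"wy":0,"wz":-0.0005,"hand":0},{"tx":0.4,"ty":-0.19,"tz":-0.02,"wx":0,"wy":0,"wz":-0.0005,"hand":0},{"tx":0.4,"ty":-0.185,"tz":-0.02,"wx":0,"wy":0,"wz":-0.0005,"hand":0},{"tx":0.4,"ty":-0.185,"tz":-0.02,"wx":0,"wy":0,"wz":-0.0005,"hand":0},{"tx":0.4,"ty":-0.185,"tz":-0.02,"wx":0,"wy":0,"wz":-0.0005,"hand":0},{"tx":0.4,"ty":-0.185,"tz":-0.02,"wx":0,"wy":0,"wz":-0.0005,"hand":0},{"tx":0.4,"ty":-0.18,"tz":-0.02,"wx":0,"wy":0,"wz":-0.0005,"hand":0}]'

```text
time_s: 1.42
tcp_pos: [388.7, -438.8, 243.7]
ee_rot: [0.0, 0.987, 0.163, 0.0]
force: [-0.7, -0.1, 0.1]
opening: -0.002
```

Emit:
drive_tool --targets '[{"tx":0.4,"ty":-0.18,"tz":-0.02,"wx":0,"wy":0,"wz":-0.0005,"hand":0},{"tx":0.4,"ty":-0.18,"tz":-0.02,"wx":0,"wy":0,"wz":-0.0005,"hand":0},{"tx":0.4,"ty":-0.18,"tz":-0.02,"wx":0,"wy":0,"wz":-0.0005,"hand":0},{"tx":0.4,"ty":-0.18,"tz":-0.02,"wx":0,"wy":0,"wz":-0.0005,"hand":0},{"tx":0.4,"ty":-0.175,"tz":-0.02,"wx":0,"wy":0,"wz":-0.0005,"hand":0},{"tx":0.4,"ty":-0.175,"tz":-0.02,"wx":0,"wy":0,"wz":-0.0005,"hand":0},{"tx":0.4,"ty":-0.175,"tz":-0.02,"wx":0,"wy":0,"wz":0,"hand":0},{"tx":0.4,"ty":-0.17,"tz":-0.02,"wx":0,"wy":0,"wz":0,"hand":0}]'

```text
time_s: 2.08
tcp_pos: [579.8, -259.1, 255.6]
ee_rot: [0.0, 0.985, 0.172, 0.0]
force: [-0.5, -0.8, 0.1]
opening: -0.002
```

Run:
```python
from plan import *
stat()
s,p,M=cur(); print(s['opening'])
rs,p,M=rows(p,M,[(200,0,240,45,8),(150,0,130,45,8)]); show(rs)
```

```text
t 2.08 uwz [232.9 -65.1 255.6] tilt -0.0 F [-0.47 -0.8   0.06] j [ 0.53  0.35 -0.22  1.6   0.08  1.2  -0.93]
-0.0016406419288536517
[{"tx": 0.108, "ty": -0.056, "tz": 0.026, "wx": 0.0156, "wy": -0.0001, "wz": -0.0002}, {"tx": 0.108, "ty": -0.053, "tz": 0.031, "wx": 0.0157, "wz": -0.0001}, {"tx": 0.108, "ty": -0.049, "tz": 0.036, "wx": 0.0156, "wy": -0.0001, "wz": -0.0002}, {"tx": 0.109, "ty": -0.045, "tz": 0.041, "wx": 0.0156, "wy": -0.0001, "wz": -0.0001}, {"tx": 0.108, "ty": -0.042, "tz": 0.045, "wx": 0.0157, "wy": -0.0001, "wz": -0.0002}, {"tx": 0.108, "ty": -0.036, "tz": 0.049, "wx": 0.0156, "wz": -0.0002}, {"tx": 0.109, "ty": -0.031, "tz": 0.052, "wx": 0.0156, "wy": -0.0001, "wz": -0.0001}, {"tx": 0.108, "ty": -0.026, "tz": 0.055, "wx": 0.0156, "wy": -0.0001, "wz": -0.0002}]
[{"ty": 0.071, "tz": 0.189}, {"ty": 0.07, "tz": 0.188}, {"ty": 0.071, "tz": 0.189}, {"ty": 0.07, "tz": 0.188}, {"ty": 0.071, "tz": 0.189}, {"ty": 0.071, "tz": 0.189}, {"ty": 0.07, "tz": 0.188}, {"ty": 0.071, "tz": 0.189}]
```

Emit:
drive_tool --targets '[{"tx":0.1,"ty":-0.055,"tz":0.03,"wx":0.0156,"wy":0,"wz":0,"hand":0},{"tx":0.1,"ty":-0.055,"tz":0.03,"wx":0.0156,"wy":0,"wz":0,"hand":0},{"tx":0.1,"ty":-0.05,"tz":0.035,"wx":0.0156,"wy":0,"wz":0,"hand":0},{"tx":0.1,"ty":-0.045,"tz":0.04,"wx":0.0156,"wy":0,"wz":0,"hand":0},{"tx":0.1,"ty":-0.04,"tz":0.045,"wx":0.0156,"wy":0,"wz":0,"hand":0},{"tx":0.1,"ty":-0.035,"tz":0.05,"wx":0.0156,"wy":0,"wz":0,"hand":0},{"tx":0.1,"ty":-0.03,"tz":0.05,"wx":0.0156,"wy":0,"wz":0,"hand":0},{"tx":0.1,"ty":-0.025,"tz":0.055,"wx":0.0156,"wy":0,"wz":0,"hand":0}]'

```text
time_s: 2.75
tcp_pos: [624.6, -209.8, 239.9]
ee_rot: [-0.378, 0.91, 0.159, -0.066]
force: [0.3, 0.7, 0.2]
opening: 0.002
```

Emit:
drive_tool --targets '[{"tx":0,"ty":0.07,"tz":0.19,"wx":0,"wy":0,"wz":0,"hand":0},{"tx":0,"ty":0.07,"tz":0.19,"wx":0,"wy":0,"wz":0,"hand":0},{"tx":0,"ty":0.07,"tz":0.19,"wx":0,"wy":0,"wz":0,"hand":0},{"tx":0,"ty":0.07,"tz":0.19,"wx":0,"wy":0,"wz":0,"hand":0},{"tx":0,"ty":0.07,"tz":0.19,"wx":0,"wy":0,"wz":0,"hand":0},{"tx":0,"ty":0.07,"tz":0.19,"wx":0,"wy":0,"wz":0,"hand":0},{"tx":0,"ty":0,"tz":0,"wx":0,"wy":0,"wz":0,"hand":0},{"tx":0,"ty":0,"tz":0,"wx":0,"wy":0,"wz":0,"hand":0}]'

```text
time_s: 3.42
tcp_pos: [610.4, -172.7, 156.0]
ee_rot: [-0.377, 0.91, 0.159, -0.067]
force: [0.5, -0.2, -0.1]
opening: 0.004
```

Run:
```python
from plan import *
from workcell import get_image
import cv2
stat()
s,p,M=cur()
for n in ["scene","top"]:
    im=get_image(n); cv2.imwrite(f"pics/{n}1.png",im)
s,p,M=cur()
t=p-0*M[:,2]
a=cv2.imread("pics/scene1.png"); b=cv2.imread("pics/top1.png")
ps=proj("scene",p);pt=proj("top",p);print(ps,pt)
def crop(im,c):
    x,y=int(c[0]),int(c[1]);return cv2.resize(im[max(0,y-80):y+80,max(0,x-55):x+55],(385,560),interpolation=cv2.INTER_CUBIC)
cv2.circle(a,tuple(ps.round().astype(int)),1,(0,0,255),-1);cv2.circle(b,tuple(pt.round().astype(int)),1,(0,0,255),-1)
cv2.imwrite("pics/both1.png",np.hstack([crop(a,ps),crop(b,pt)]))
```

```text
t 3.42 uwz [162.6  -6.3 156. ] tilt 45.0 F [ 0.54 -0.22 -0.12] j [ 0.65  0.82 -0.31  1.29 -0.34  1.61 -0.77]
[193.01415371 216.51676686] [372.66835451 159.75872466]
```

View pics/both1.png

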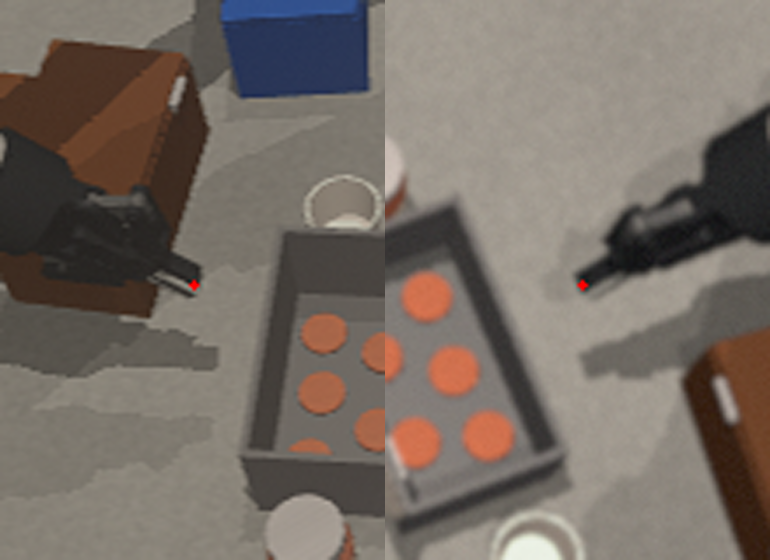

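Run:
```python
from plan import *
for uv in [(403,183),(460,165),(430,258),(491,222)]: print(uv,uwz(unproj("top",uv,100)).round())
s,p,M=cur()
rs,p,M=rows(p,M,[(140,-5,62,45,8)]); show(rs)
```

```text
(403, 183) [224. -73. 100.]
(460, 165) [369. -82. 100.]
(430, 258) [ 210. -261.  100.]
(491, 222) [ 378. -235.  100.]
[{"ty": 0.084, "tz": 0.141, "wx": 0.0001, "wy": -0.0001, "wz": -0.0001}, {"tx": 0.001, "ty": 0.084, "tz": 0.141, "wy": -0.0002, "wz": -0.0001}, {"ty": 0.084, "tz": 0.142, "wx": 0.0001, "wy": -0.0001, "wz": -0.0001}, {"tx": 0.001, "ty": 0.084, "tz": 0.141, "wy": -0.0002, "wz": -0.0001}, {"ty": 0.084, "tz": 0.141, "wx": 0.0001, "wy": -0.0001, "wz": -0.0002}, {"tx": 0.001, "ty": 0.085, "tz": 0.141, "wy": -0.0002, "wz": -0.0001}, {"tx": 0.001, "ty": 0.084, "tz": 0.141, "wx": 0.0001, "wy": -0.0001, "wz": -0.0001}, {"ty": 0.084, "tz": 0.141, "wy": -0.0001, "wz": -0.0001}]
```

View pics/top1.png

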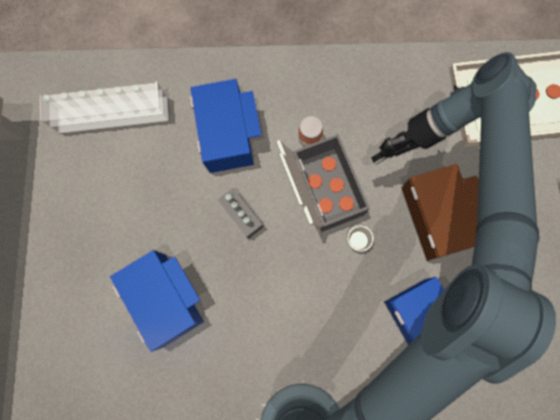

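Emit:
drive_tool --targets '[{"tx":0.05,"ty":0.084,"tz":0.141,"wx":0,"wy":-0.0001,"wz":-0.0001,"hand":0},{"tx":0.05,"ty":0.084,"tz":0.141,"wx":0,"wy":-0.0001,"wz":-0.0001,"hand":0},{"tx":0.05,"ty":0.084,"tz":0.141,"wx":0,"wy":-0.0001,"wz":-0.0001,"hand":0},{"tx":0.05,"ty":0.084,"tz":0.141,"wx":0,"wy":-0.0001,"wz":-0.0001,"hand":0},{"tx":0.05,"ty":0.084,"tz":0.141,"wx":0,"wy":-0.0001,"wz":-0.0001,"hand":0},{"tx":0.05,"ty":0.084,"tz":0.141,"wx":0,"wy":-0.0001,"wz":-0.0001,"hand":0},{"tx":0.05,"ty":0.084,"tz":0.141,"wx":0,"wy":-0.0001,"wz":-0.0001,"hand":0},{"tx":0,"ty":0.08,"tz":0.14,"wx":0,"wy":0,"wz":0,"hand":0}]'

```text
time_s: 4.18
tcp_pos: [628.0, -139.9, 60.1]
ee_rot: [-0.377, 0.91, 0.163, -0.067]
force: [0.3, -0.1, 0.3]
opening: 0.001
```

Emit:
drive_tool --targets '[{"tx":0,"ty":0,"tz":0,"wx":0,"wy":0,"wz":0,"hand":0}]'

```text
time_s: 4.27
tcp_pos: [625.4, -139.4, 58.0]
ee_rot: [-0.378, 0.909, 0.162, -0.07]
force: [-0.5, -0.2, -0.4]
opening: 0.003
```

Run:
```python
from plan import *
from workcell import get_image
import cv2
stat()
im=get_image("scene"); cv2.imwrite("pics/scene2.png",im)
s,p,M=cur()
rs,p,M=rows(p,M,[(190,20,170,45,4),(150,20,290,0,7),(-80,20,290,0,7)]); show(rs)
```

```text
t 4.27 uwz [136.5  19.3  58. ] tilt 45.2 F [-0.46 -0.2  -0.41] j [ 0.6   0.94 -0.31  1.31 -0.32  1.47 -0.75]
[{"tx": 0.001, "ty": -0.137, "tz": -0.384, "wx": -0.0001, "wy": 0.0001, "wz": -0.0001}, {"tx": 0.001, "ty": -0.138, "tz": -0.384, "wz": -0.0001}, {"tx": 0.001, "ty": -0.137, "tz": -0.385, "wx": -0.0001, "wy": 0.0001, "wz": -0.0001}, {"tx": 0.001, "ty": -0.137, "tz": -0.384, "wx": -0.0001, "wz": -0.0001}, {"ty": -0.215, "tz": -0.108, "wx": -0.0179}, {"ty": -0.203, "tz": -0.131, "wx": -0.0178}, {"ty": -0.186, "tz": -0.153, "wx": -0.0179}, {"ty": -0.167, "tz": -0.173, "wx": -0.0178}]
[{"tx": -0.001, "ty": -0.148, "tz": -0.19, "wx": -0.0179}, {"ty": -0.125, "tz": -0.206, "wx": -0.0178}, {"ty": -0.101, "tz": -0.219, "wx": -0.0179, "wy": 0.0001}, {"ty": -0.438}, {"ty": -0.438}, {"ty": -0.438}, {"ty": -0.439}, {"ty": -0.438}]
[{"ty": -0.438}, {"ty": -0.438}]
```

View pics/scene2.png

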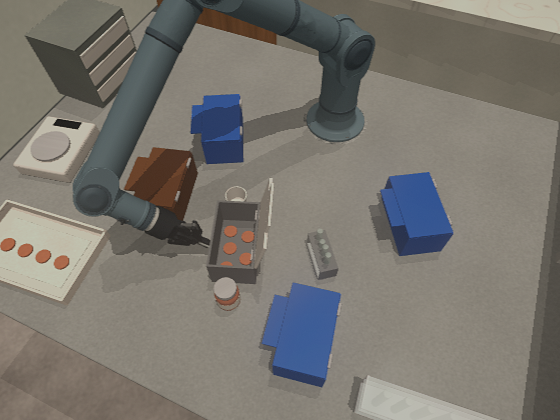

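The low support pose is reachable with no contact. Next I go over the lid to its back side.

Emit:
drive_tool --targets '[{"tx":0,"ty":-0.14,"tz":-0.38,"wx":0,"wy":0,"wz":0,"hand":0},{"tx":0,"ty":-0.14,"tz":-0.38,"wx":0,"wy":0,"wz":0,"hand":0},{"tx":0,"ty":-0.14,"tz":-0.38,"wx":0,"wy":0,"wz":0,"hand":0},{"tx":0,"ty":-0.14,"tz":-0.38,"wx":0,"wy":0,"wz":0,"hand":0},{"tx":0,"ty":-0.215,"tz":-0.11,"wx":-0.018,"wy":0,"wz":0,"hand":0},{"tx":0,"ty":-0.2,"tz":-0.13,"wx":-0.018,"wy":0,"wz":0,"hand":0},{"tx":0,"ty":-0.185,"tz":-0.155,"wx":-0.018,"wy":0,"wz":0,"hand":0},{"tx":0,"ty":-0.165,"tz":-0.175,"wx":-0.018,"wy":0,"wz":0,"hand":0}]'

```text
time_s: 4.98
tcp_pos: [638.1, -169.2, 243.3]
ee_rot: [-0.159, 0.972, 0.172, -0.027]
force: [0.1, 0.5, 1.1]
opening: -0.001
```

Emit:
drive_tool --targets '[{"tx":0,"ty":-0.15,"tz":-0.19,"wx":-0.018,"wy":0,"wz":0,"hand":0},{"tx":0,"ty":-0.125,"tz":-0.21,"wx":-0.018,"wy":0,"wz":0,"hand":0},{"tx":0,"ty":-0.1,"tz":-0.22,"wx":-0.017,"wy":0,"wz":0,"hand":0},{"tx":0,"ty":-0.1,"tz":0,"wx":0,"wy":0,"wz":0,"hand":0},{"tx":0,"ty":0,"tz":0,"wx":0,"wy":0,"wz":0,"hand":0}]'

```text
time_s: 5.4
tcp_pos: [629.3, -139.6, 295.6]
ee_rot: [0.0, 0.984, 0.179, 0.003]
force: [0.2, 0.2, -0.5]
opening: -0.001
```

Run:
```python
from plan import *
stat()
s,p,M=cur()
rs,p,M=rows(p,M,[(-85,20,290,0,7),(-85,20,225,0,3)]); show(rs)
```

```text
t 5.4 uwz [138.1  22.9 295.6] tilt -0.1 F [ 0.17  0.16 -0.53] j [ 0.34  0.34 -0.23  1.53  0.08  1.28 -1.12]
[{"tx": -0.004, "ty": -0.425, "tz": 0.01, "wy": -0.0001, "wz": 0.0001}, {"tx": -0.004, "ty": -0.425, "tz": 0.011, "wy": -0.0001, "wz": 0.0001}, {"tx": -0.004, "ty": -0.425, "tz": 0.01, "wx": 0.0001, "wy": -0.0001, "wz": 0.0001}, {"tx": -0.005, "ty": -0.425, "tz": 0.01, "wy": -0.0002, "wz": 0.0001}, {"tx": -0.004, "ty": -0.425, "tz": 0.011, "wy": -0.0001, "wz": 0.0001}, {"tx": -0.005, "ty": -0.425, "tz": 0.011, "wy": -0.0001, "wz": 0.0001}, {"tx": -0.006, "ty": -0.425, "tz": 0.01, "wy": -0.0001, "wz": 0.0001}, {"tz": 0.289}]
[{"tz": 0.289}, {"tz": 0.289}]
```

Emit:
drive_tool --targets '[{"tx":0,"ty":-0.425,"tz":0,"wx":0,"wy":0,"wz":0,"hand":0},{"tx":0,"ty":-0.425,"tz":0,"wx":0,"wy":0,"wz":0,"hand":0},{"tx":0,"ty":-0.425,"tz":0.01,"wx":0,"wy":0,"wz":0,"hand":0},{"tx":0,"ty":-0.425,"tz":0.01,"wx":0,"wy":0,"wz":0,"hand":0},{"tx":0,"ty":-0.425,"tz":0.01,"wx":0,"wy":0,"wz":0,"hand":0},{"tx":0,"ty":-0.425,"tz":0.01,"wx":0,"wy":0,"wz":0,"hand":0},{"tx":0,"ty":-0.425,"tz":0.01,"wx":0,"wy":0,"wz":0,"hand":0},{"tx":0,"ty":0,"tz":0,"wx":0,"wy":0,"wz":0,"hand":0}]'

```text
time_s: 6.07
tcp_pos: [548.7, 71.4, 286.4]
ee_rot: [-0.003, 0.984, 0.179, -0.002]
force: [-0.2, 1.8, -0.5]
opening: -0.002
```

Emit:
drive_tool --targets '[{"tx":0,"ty":0,"tz":0.29,"wx":0,"wy":0,"wz":0,"hand":0},{"tx":0,"ty":0,"tz":0.29,"wx":0,"wy":0,"wz":0,"hand":0},{"tx":0,"ty":0,"tz":0.29,"wx":0,"wy":0,"wz":0,"hand":0},{"tx":0,"ty":0,"tz":0,"wx":0,"wy":0,"wz":0,"hand":0}]'

```text
time_s: 6.4
tcp_pos: [547.8, 61.0, 216.2]
ee_rot: [-0.0, 0.985, 0.173, -0.007]
force: [0.1, -1.6, 0.1]
opening: 0.001
```

Run:
```python
from plan import *
from workcell import get_image
import cv2
stat()
ims=[]
for n in ["scene","top"]:
    im=get_image(n); s,p,M=cur()
    ps=proj(n,p); cv2.circle(im,tuple(ps.round().astype(int)),1,(0,0,255),-1); x,y=map(int,ps)
    ims.append(cv2.resize(im[y-70:y+70,x-50:x+50],(400,560),interpolation=cv2.INTER_CUBIC))
cv2.imwrite("pics/both3.png",np.hstack(ims))
```

```text
t 6.4 uwz [-78.4  16.3 216.2] tilt 0.1 F [ 0.15 -1.62  0.09] j [ 0.12  0.24 -0.35  1.83  0.09  1.1  -1.49]
```

View pics/both3.png

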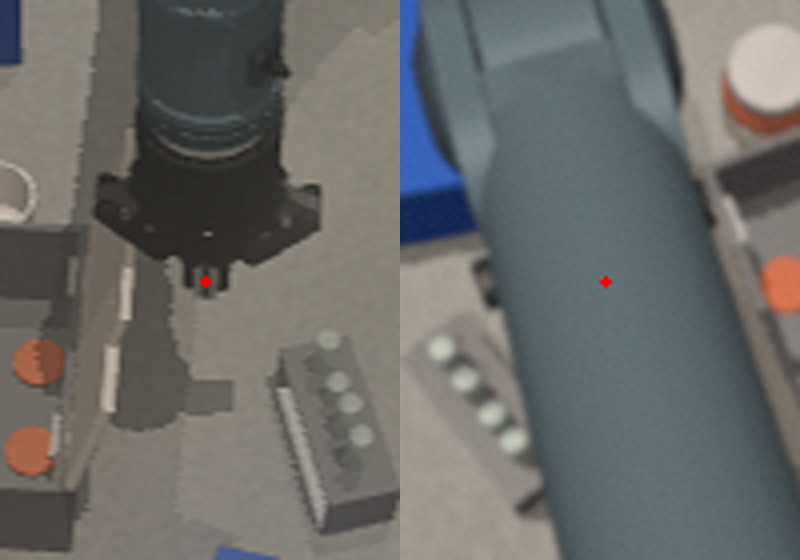

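```bash
sed -i 's/np.stack(\[X,f,-Z\],1)@R.from_rotvec(\[np.radians(th),0,0\])/np.stack([f,-X,-Z],1)@R.from_rotvec([0,-np.radians(th),0])/' plan.py
python3 - <<'E'
from plan import *
stat()
s,p,M=cur()
rs,p,M=rows(p,M,[(-80,10,234,0,14)]); show(rs)
E
```

```text
t 6.5 uwz [-78.5  19.6 220.9] tilt 0.0 F [0.2  0.21 0.91] j [ 0.12  0.24 -0.35  1.82  0.09  1.1  -1.49]
[{"tx": -0.009, "ty": -0.001, "tz": -0.012, "wz": 0.0178}, {"tx": -0.01, "ty": -0.001, "tz": -0.013, "wx": 0.0001, "wy": 0.0001, "wz": 0.0178}, {"tx": -0.009, "ty": 0.001, "tz": -0.012, "wz": 0.0178}, {"tx": -0.009, "ty": 0.002, "tz": -0.013, "wx": 0.0001, "wy": 0.0001, "wz": 0.0178}, {"tx": -0.009, "ty": 0.003, "tz": -0.012, "wz": 0.0178}, {"tx": -0.008, "ty": 0.003, "tz": -0.012, "wy": 0.0001, "wz": 0.0177}, {"tx": -0.008, "ty": 0.005, "tz": -0.013, "wx": 0.0001, "wz": 0.0178}, {"tx": -0.008, "ty": 0.005, "tz": -0.012, "wy": 0.0001, "wz": 0.0178}]
[{"tx": -0.007, "ty": 0.007, "tz": -0.013, "wx": 0.0001, "wz": 0.0178}, {"tx": -0.006, "ty": 0.007, "tz": -0.012, "wy": 0.0001, "wz": 0.0178}, {"tx": -0.005, "ty": 0.007, "tz": -0.013, "wz": 0.0178}, {"tx": -0.004, "ty": 0.009, "tz": -0.012, "wx": 0.0001, "wy": 0.0001, "wz": 0.0178}, {"tx": -0.004, "ty": 0.008, "tz": -0.013, "wz": 0.0178}, {"tx": -0.002, "ty": 0.009, "tz": -0.012, "wx": 0.0001, "wy": 0.0001, "wz": 0.0178}]
```

Emit:
drive_tool --targets '[{"tx":0,"ty":0,"tz":-0.02,"wx":0,"wy":0,"wz":0.018,"hand":0},{"tx":0,"ty":0,"tz":-0.02,"wx":0,"wy":0,"wz":0.018,"hand":0},{"tx":0,"ty":0,"tz":-0.02,"wx":0,"wy":0,"wz":0.018,"hand":0},{"tx":0,"ty":0,"tz":-0.02,"wx":0,"wy":0,"wz":0.018,"hand":0},{"tx":0,"ty":0,"tz":-0.02,"wx":0,"wy":0,"wz":0.018,"hand":0},{"tx":0,"ty":0,"tz":-0.02,"wx":0,"wy":0,"wz":0.018,"hand":0},{"tx":0,"ty":0,"tz":-0.02,"wx":0,"wy":0,"wz":0.018,"hand":0},{"tx":0,"ty":0,"tz":-0.02,"wx":0,"wy":0,"wz":0.018,"hand":0}]'

```text
time_s: 7.17
tcp_pos: [553.0, 64.0, 236.9]
ee_rot: [-0.0, 0.961, -0.276, 0.002]
force: [0.7, 1.0, 0.4]
opening: -0.003
```

Emit:
drive_tool --targets '[{"tx":0,"ty":0,"tz":0,"wx":0,"wy":0,"wz":0.018,"hand":0},{"tx":0,"ty":0,"tz":0,"wx":0,"wy":0,"wz":0.018,"hand":0},{"tx":0,"ty":0,"tz":0,"wx":0,"wy":0,"wz":0.018,"hand":0},{"tx":0,"ty":0,"tz":0,"wx":0,"wy":0,"wz":0.018,"hand":0},{"tx":0,"ty":0,"tz":0,"wx":0,"wy":0,"wz":0.018,"hand":0},{"tx":0,"ty":0,"tz":0,"wx":0,"wy":0,"wz":0.016,"hand":0},{"tx":0,"ty":0,"tz":0,"wx":0,"wy":0,"wz":0,"hand":0},{"tx":0,"ty":0,"tz":0,"wx":0,"wy":0,"wz":0,"hand":0}]'

```text
time_s: 7.83
tcp_pos: [551.9, 64.8, 232.8]
ee_rot: [0.003, 0.851, -0.526, -0.001]
force: [0.5, 1.2, -0.4]
opening: 0.001
```

Run:
```python
from plan import *
from workcell import get_image
import cv2
stat()
ims=[]
for n in ["scene"]:
    im=get_image(n); s,p,M=cur()
    print(uwz(p),M.round(2)); x,y=map(int,proj(n,p))
    ims.append(cv2.resize(im[y-70:y+70,x-50:x+50],(400,560),interpolation=cv2.INTER_CUBIC))
cv2.imwrite("pics/both4.png",np.hstack(ims))
stat()
```

```text
t 7.83 uwz [-80.5  21.4 232.8] tilt -0.1 F [ 0.49  1.15 -0.42] j [-0.34  0.21  0.16  1.83 -0.03  1.11 -2.84]
[-80.97645967  21.24797058 232.57213603] [[ 0.45 -0.89 -0.01]
 [-0.89 -0.45 -0.  ]
 [ 0.    0.01 -1.  ]]
t 7.88 uwz [-81.   21.2 232.6] tilt -0.1 F [-0.57 -0.22  0.31] j [-0.33  0.21  0.16  1.83 -0.03  1.11 -2.84]
```

View pics/both4.png

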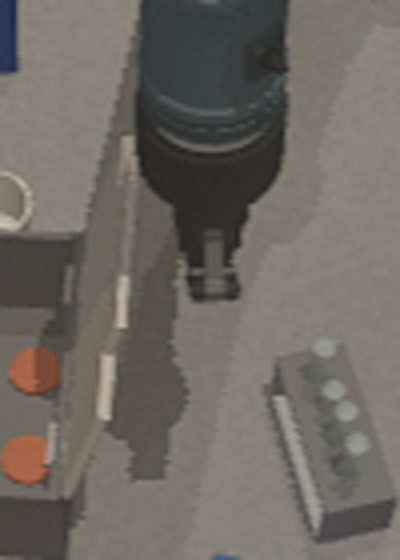

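Emit:
drive_tool --targets '[{"tx":0,"ty":0,"tz":0,"wx":0,"wy":0,"wz":-0.0195,"hand":0},{"tx":0,"ty":0,"tz":0,"wx":0,"wy":0,"wz":-0.0195,"hand":0},{"tx":0,"ty":0,"tz":0,"wx":0,"wy":0,"wz":-0.0195,"hand":0},{"tx":0,"ty":0,"tz":0,"wx":0,"wy":0,"wz":-0.0195,"hand":0},{"tx":0,"ty":0,"tz":0,"wx":0,"wy":0,"wz":-0.0195,"hand":0},{"tx":0,"ty":0,"tz":0,"wx":0,"wy":0,"wz":-0.0195,"hand":0},{"tx":0,"ty":0,"tz":0,"wx":0,"wy":0,"wz":-0.0195,"hand":0},{"tx":0,"ty":0,"tz":0,"wx":0,"wy":0,"wz":-0.0195,"hand":0}]'

```text
time_s: 8.55
tcp_pos: [551.1, 64.0, 232.1]
ee_rot: [0.001, 0.998, -0.061, -0.003]
force: [-0.9, -0.6, -0.4]
opening: 0.001
```

Emit:
drive_tool --targets '[{"tx":0,"ty":0,"tz":0,"wx":0,"wy":0,"wz":-0.0195,"hand":0},{"tx":0,"ty":0,"tz":0,"wx":0,"wy":0,"wz":-0.0195,"hand":0},{"tx":0,"ty":0,"tz":0,"wx":0,"wy":0,"wz":-0.0195,"hand":0},{"tx":0,"ty":0,"tz":0,"wx":0,"wy":0,"wz":-0.0195,"hand":0},{"tx":0,"ty":0,"tz":0,"wx":0,"wy":0,"wz":-0.0195,"hand":0},{"tx":0,"ty":0,"tz":0,"wx":0,"wy":0,"wz":-0.0195,"hand":0},{"tx":0,"ty":0,"tz":0,"wx":0,"wy":0,"wz":-0.0195,"hand":0},{"tx":0,"ty":0,"tz":0,"wx":0,"wy":0,"wz":-0.0195,"hand":0}]'

```text
time_s: 9.22
tcp_pos: [551.1, 63.9, 232.2]
ee_rot: [-0.0, 0.909, 0.416, -0.003]
force: [-0.0, -0.4, 0.2]
opening: -0.002
```

```bash
sed -i 's/np.stack(\[f,-X,-Z\],1)@R.from_rotvec(\[0,-np.radians(th),0\])/np.stack([-f,X,-Z],1)@R.from_rotvec([0,np.radians(th),0])/' plan.py
python3 - <<'E'
from plan import *
stat()
s,p,M=cur(); print(M.round(2))
rs,p,M=rows(p,M,[(-80,10,234,0,8)]); show(rs)
E
```

```text
t 9.22 uwz [-79.9  20.4 232.2] tilt 0.0 F [-0.03 -0.36  0.17] j [-0.14  0.21 -0.06  1.82  0.01  1.12 -0.91]
[[ 0.65  0.76 -0.01]
 [ 0.76 -0.65 -0.  ]
 [-0.01 -0.   -1.  ]]
CAP 0.017262676501632067 0.021200471692865704
CAP 0.01805547008526779 0.021300234740490538
CAP 0.017233687939614085 0.021201179212487216
CAP 0.01805547008526779 0.021300469478394132
CAP 0.01760681686165901 0.021200235847744713
CAP 0.01772004514666935 0.021300469478394132
CAP 0.01676305461424021 0.021200471692865704
CAP 0.018357559750685818 0.021300234740490538
[{"tx": -0.015, "ty": -0.008, "tz": -0.003, "wx": -0.0001, "wy": 0.0001, "wz": -0.0212}, {"tx": -0.014, "ty": -0.011, "tz": -0.003, "wx": -0.0001, "wz": -0.0213}, {"tx": -0.012, "ty": -0.012, "tz": -0.003, "wx": -0.0002, "wy": 0.0001, "wz": -0.0212}, {"tx": -0.011, "ty": -0.014, "tz": -0.003, "wx": -0.0001, "wy": 0.0001, "wz": -0.0213}, {"tx": -0.009, "ty": -0.015, "tz": -0.002, "wx": -0.0001, "wz": -0.0212}, {"tx": -0.007, "ty": -0.016, "tz": -0.003, "wx": -0.0001, "wy": 0.0001, "wz": -0.0213}, {"tx": -0.004, "ty": -0.016, "tz": -0.003, "wx": -0.0001, "wy": 0.0001, "wz": -0.0212}, {"tx": -0.002, "ty": -0.018, "tz": -0.003, "wx": -0.0001, "wz": -0.0213}]
```

Emit:
drive_tool --targets '[{"tx":0,"ty":0,"tz":0,"wx":0,"wy":0,"wz":-0.0195,"hand":0},{"tx":0,"ty":0,"tz":0,"wx":0,"wy":0,"wz":-0.0195,"hand":0},{"tx":0,"ty":0,"tz":0,"wx":0,"wy":0,"wz":-0.0195,"hand":0},{"tx":0,"ty":0,"tz":0,"wx":0,"wy":0,"wz":-0.0195,"hand":0},{"tx":0,"ty":0,"tz":0,"wx":0,"wy":0,"wz":-0.0195,"hand":0},{"tx":0,"ty":0,"tz":0,"wx":0,"wy":0,"wz":-0.0195,"hand":0},{"tx":0,"ty":0,"tz":0,"wx":0,"wy":0,"wz":-0.0195,"hand":0},{"tx":0,"ty":0,"tz":0,"wx":0,"wy":0,"wz":-0.0195,"hand":0}]'

```text
time_s: 9.88
tcp_pos: [551.1, 63.9, 232.3]
ee_rot: [-0.002, 0.607, 0.795, -0.003]
force: [-0.6, 0.7, 0.2]
opening: 0.003
```

Emit:
drive_tool --targets '[{"tx":0,"ty":0,"tz":0,"wx":0,"wy":0,"wz":0,"hand":0},{"tx":0,"ty":0,"tz":0,"wx":0,"wy":0,"wz":0,"hand":0}]'

```text
time_s: 10.05
tcp_pos: [551.1, 63.7, 232.1]
ee_rot: [-0.002, 0.61, 0.792, -0.003]
force: [0.8, -0.2, 0.1]
opening: -0.001
```

```bash
python3 - <<'E'
from plan import *
stat()
s,p,M=cur(); print(M.round(3))
rs,p,M=rows(p,M,[(-65,10,234,0,1)]); show(rs)
E
```

```text
t 10.05 uwz [-79.7  20.3 232.1] tilt -0.0 F [ 0.79 -0.24  0.14] j [-0.05  0.22 -0.16  1.82  0.04  1.12  0.04]
[[-0.255  0.967 -0.006]
 [ 0.967  0.255 -0.003]
 [-0.001 -0.007 -1.   ]]
[{"tx": -0.209, "ty": -0.118, "tz": -0.025, "wx": -0.0011, "wy": 0.0001, "wz": -0.0156}]
```

Emit:
drive_tool --targets '[{"tx":-0.15,"ty":0,"tz":-0.02,"wx":-0.001,"wy":0,"wz":-0.0156,"hand":0},{"tx":-0.13,"ty":0,"tz":-0.01,"wx":0,"wy":0,"wz":0,"hand":0},{"tx":0,"ty":0,"tz":0,"wx":0,"wy":0,"wz":0,"hand":0},{"tx":0,"ty":0,"tz":0,"wx":0,"wy":0,"wz":0,"hand":0}]'

```text
time_s: 10.38
tcp_pos: [557.5, 42.8, 233.9]
ee_rot: [0.0, 0.572, 0.82, -0.001]
force: [-1.0, 0.6, -0.0]
opening: -0.002
```

```bash
cat > look.py <<'E'
from plan import *
from workcell import get_image
import cv2,sys
stat()
im=get_image("scene"); s,p,M=cur()
print(uwz(p).round(1))
cv2.imwrite("pics/"+sys.argv[1],cv2.resize(im[130:310,160:340],(720,600)[:1]*2 if 0 else (600,600),interpolation=cv2.INTER_CUBIC))
E
python3 look.py l5.png
python3 - <<'E'
from plan import *
s,p,M=cur(); print(M.round(3))
E
```

```text
t 10.38 uwz [-57.9  19.  233.9] tilt -0.1 F [-0.95  0.56 -0.02] j [-0.02  0.22 -0.15  1.81  0.04  1.12  0.17]
[-58.9  19.1 233.8]
[[-0.348  0.937 -0.001]
 [ 0.937  0.348 -0.002]
 [-0.001 -0.001 -1.   ]]
```

View pics/l5.png

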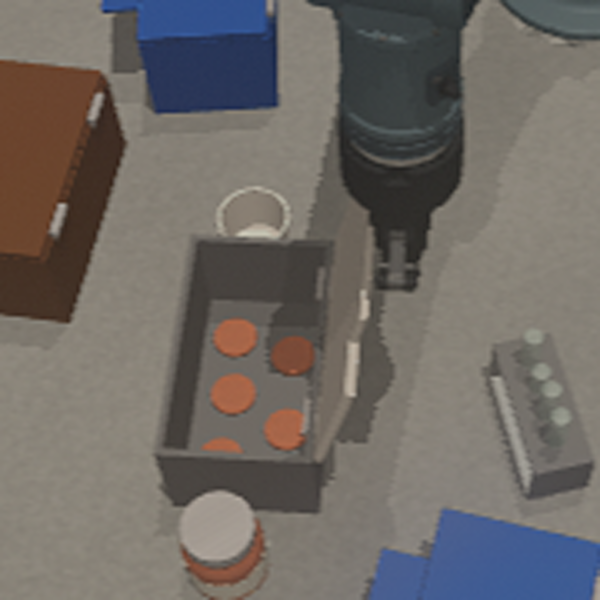

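The view shows the fingers aligned just behind the lid at about (395,270) in the crop. Pushing slowly.

Emit:
drive_tool --targets '[{"tx":-0.04,"ty":0,"tz":0,"wx":0,"wy":0,"wz":0,"hand":0},{"tx":-0.04,"ty":0,"tz":0,"wx":0,"wy":0,"wz":0,"hand":0},{"tx":-0.04,"ty":0,"tz":0,"wx":0,"wy":0,"wz":0,"hand":0},{"tx":-0.04,"ty":0,"tz":0,"wx":0,"wy":0,"wz":0,"hand":0},{"tx":-0.04,"ty":0,"tz":0,"wx":0,"wy":0,"wz":0,"hand":0},{"tx":-0.04,"ty":0,"tz":0,"wx":0,"wy":0,"wz":0,"hand":0},{"tx":-0.04,"ty":0,"tz":0,"wx":0,"wy":0,"wz":0,"hand":0},{"tx":-0.04,"ty":0,"tz":0,"wx":0,"wy":0,"wz":0,"hand":0}]'

```text
time_s: 11.1
tcp_pos: [565.8, 21.8, 234.0]
ee_rot: [0.0, 0.569, 0.822, -0.001]
force: [-1.0, 1.5, 1.2]
opening: 0.002
```

Emit:
drive_tool --targets '[{"tx":-0.03,"ty":0,"tz":0,"wx":0,"wy":0,"wz":0,"hand":0},{"tx":-0.03,"ty":0,"tz":0,"wx":0,"wy":0,"wz":0,"hand":0},{"tx":-0.03,"ty":0,"tz":0,"wx":0,"wy":0,"wz":0,"hand":0},{"tx":-0.03,"ty":0,"tz":0,"wx":0,"wy":0,"wz":0,"hand":0},{"tx":-0.03,"ty":0,"tz":0,"wx":0,"wy":0,"wz":0,"hand":0},{"tx":-0.03,"ty":0,"tz":0,"wx":0,"wy":0,"wz":0,"hand":0}]'

```text
time_s: 11.6
tcp_pos: [570.3, 8.6, 233.8]
ee_rot: [0.0, 0.57, 0.822, -0.001]
force: [-0.6, 1.2, 1.3]
opening: -0.003
```

```bash
python3 look.py l6.png
```

```text
t 11.6 uwz [-21.4  19.1 233.8] tilt -0.1 F [-0.59  1.19  1.34] j [ 0.02  0.24 -0.12  1.78  0.03  1.12  0.24]
[-20.6  19.  233.7]
```

View pics/l6.png

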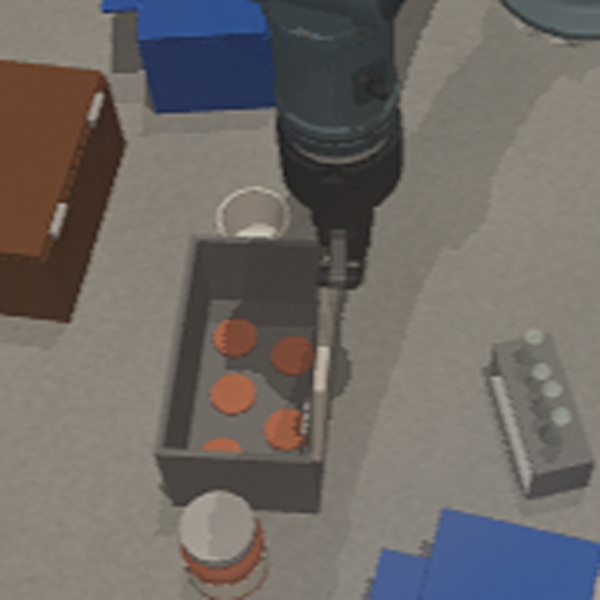

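Emit:
drive_tool --targets '[{"tx":-0.03,"ty":0,"tz":0,"wx":0,"wy":0,"wz":0,"hand":0},{"tx":-0.03,"ty":0,"tz":0,"wx":0,"wy":0,"wz":0,"hand":0},{"tx":-0.03,"ty":0,"tz":0,"wx":0,"wy":0,"wz":0,"hand":0},{"tx":-0.03,"ty":0,"tz":0,"wx":0,"wy":0,"wz":0,"hand":0},{"tx":-0.03,"ty":0,"tz":0,"wx":0,"wy":0,"wz":0,"hand":0},{"tx":-0.03,"ty":0,"tz":0,"wx":0,"wy":0,"wz":0,"hand":0},{"tx":-0.03,"ty":0,"tz":0,"wx":0,"wy":0,"wz":0,"hand":0},{"tx":-0.03,"ty":0,"tz":0,"wx":0,"wy":0,"wz":0,"hand":0}]'

```text
time_s: 12.32
tcp_pos: [576.7, -8.2, 233.8]
ee_rot: [0.0, 0.57, 0.822, -0.001]
force: [-0.9, 0.4, 0.6]
opening: -0.006
```

```bash
python3 look.py l7.png;python3 - <<'E'
from plan import *
s,p,M=cur()
rs,p,M=rows(p,M,[(-8,18,285,0,2),(122,18,285,20,4),(122,18,218,45,4),(93,18,206,45,2)]); show(rs)
E
```

```text
t 12.32 uwz [ -3.4  19.3 233.8] tilt -0.1 F [-0.88  0.4   0.62] j [ 0.04  0.25 -0.11  1.77  0.03  1.13  0.27]
[ -2.6  19.2 233.8]
[{"tx": 0.035, "ty": -0.009, "tz": -0.341, "wx": -0.0001, "wy": 0.0002, "wz": 0.0002}, {"tx": 0.035, "ty": -0.008, "tz": -0.341, "wx": -0.0001, "wy": 0.0001, "wz": 0.0003}, {"tx": -0.433, "wy": 0.0139}, {"tx": -0.432, "tz": -0.038, "wy": 0.0139}, {"tx": -0.427, "tz": -0.075, "wy": 0.0139}, {"tx": -0.418, "ty": 0.001, "tz": -0.112, "wy": 0.0139, "wz": -0.0001}, {"tx": -0.076, "tz": 0.21, "wy": 0.0174}, {"tx": -0.099, "tz": 0.2, "wy": 0.0173}]
[{"tx": -0.12, "tz": 0.189, "wy": 0.0174}, {"tx": -0.14, "tz": 0.174, "wy": 0.0173}, {"tx": 0.08, "tz": 0.193}, {"tx": 0.08, "tz": 0.193}]
```

View pics/l7.png

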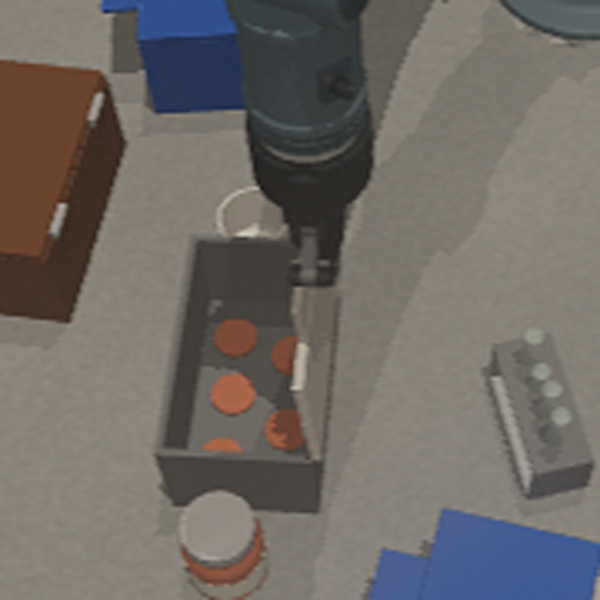

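Emit:
drive_tool --targets '[{"tx":-0.03,"ty":0,"tz":0,"wx":0,"wy":0,"wz":0,"hand":0},{"tx":0,"ty":0,"tz":0,"wx":0,"wy":0,"wz":0,"hand":0}]'

```text
time_s: 12.53
tcp_pos: [577.5, -10.8, 233.8]
ee_rot: [0.0, 0.57, 0.822, -0.001]
force: [0.5, 0.6, 0.1]
opening: 0.003
```

```bash
python3 look.py l8.png;python3 - <<'E'
from plan import *
P=[580.7,-74.4,1.926]
for a in np.arange(1.25,1.6,.05): print(round(a,2),((proj("scene",box2w(P,lidpt(a,155,-60,3)))-[160,130])*3.333).round())
E
```

```text
t 12.53 uwz [ -0.7  19.2 233.8] tilt -0.1 F [0.47 0.58 0.09] j [ 0.04  0.25 -0.11  1.77  0.03  1.13  0.28]
[ -0.8  19.2 233.8]
1.25 [241. 310.]
1.3 [252. 309.]
1.35 [263. 308.]
1.4 [274. 308.]
1.45 [285. 307.]
1.5 [296. 308.]
1.55 [308. 308.]
1.6 [320. 309.]
```

View pics/l8.png

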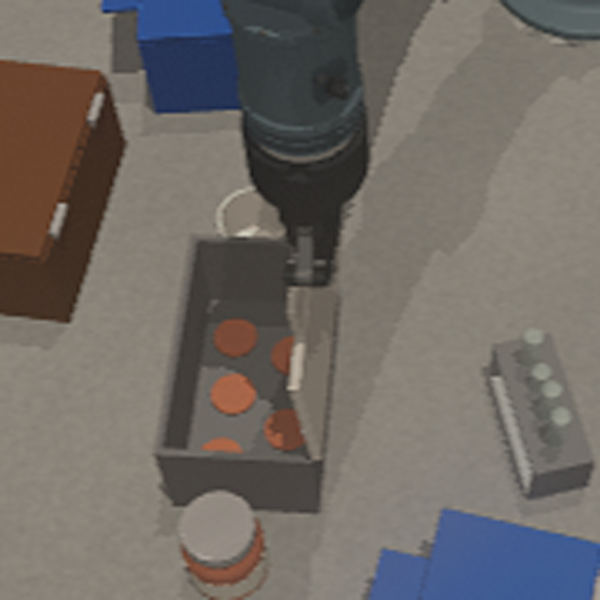

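Emit:
drive_tool --targets '[{"tx":0.1,"ty":0,"tz":0,"wx":0,"wy":0,"wz":0,"hand":0},{"tx":0,"ty":0,"tz":-0.36,"wx":0,"wy":0,"wz":0,"hand":0},{"tx":0,"ty":0,"tz":-0.36,"wx":0,"wy":0,"wz":0,"hand":0}]'

```text
time_s: 12.83
tcp_pos: [572.6, -1.7, 285.9]
ee_rot: [-0.002, 0.569, 0.822, -0.003]
force: [0.8, 0.4, 0.4]
opening: 0.003
```

```bash
python3 look.py l9.png;python3 - <<'E'
from plan import *
s,p,M=cur()
print(M.round(3))
P=[580.7,-74.4,1.926]
for a in np.arange(1.25,1.55,.05): print(round(a,2),[((proj("scene",box2w(P,lidpt(a,r,y,t)))-[160,130])*3.333).round() for r,y,t in [(155,-60,3),(155,60,3),(120,-100,4)]])
rs,p,M=rows(p,M,[(122,18,287,20,4),(122,18,218,45,4),(93,18,206,45,2)]); show(rs)
E
```

```text
t 12.83 uwz [-10.9  17.8 285.9] tilt 0.0 F [0.83 0.37 0.35] j [ 0.03  0.2  -0.12  1.71  0.03  1.23  0.27]
[ -9.4  22.1 294.3]
[[-0.352  0.936  0.007]
 [ 0.936  0.352 -0.001]
 [-0.004  0.006 -1.   ]]
1.25 [array([241., 310.]), array([261., 166.]), array([257., 386.])]
1.3 [array([252., 309.]), array([271., 165.]), array([265., 385.])]
1.35 [array([263., 308.]), array([282., 164.]), array([273., 385.])]
1.4 [array([274., 308.]), array([292., 163.]), array([282., 385.])]
1.45 [array([285., 307.]), array([303., 163.]), array([291., 385.])]
1.5 [array([296., 308.]), array([313., 163.]), array([299., 385.])]
1.55 [array([308., 308.]), array([324., 163.]), array([308., 385.])]
[{"tx": -0.438, "ty": -0.016, "tz": 0.026, "wx": 0.0002, "wy": 0.014, "wz": 0.0002}, {"tx": -0.438, "ty": -0.016, "tz": -0.013, "wx": 0.0002, "wy": 0.0141, "wz": 0.0003}, {"tx": -0.436, "ty": -0.014, "tz": -0.051, "wx": 0.0003, "wy": 0.014, "wz": 0.0002}, {"tx": -0.429, "ty": -0.015, "tz": -0.089, "wx": 0.0002, "wy": 0.0141, "wz": 0.0002}, {"tx": -0.079, "tz": 0.216, "wy": 0.0174}, {"tx": -0.102, "tz": 0.206, "wy": 0.0173}, {"tx": -0.123, "tz": 0.194, "wy": 0.0174}, {"tx": -0.144, "tz": 0.18, "wy": 0.0173}]
[{"tx": 0.08, "tz": 0.193}, {"tx": 0.08, "ty": 0.001, "tz": 0.193}]
```

View pics/l9.png

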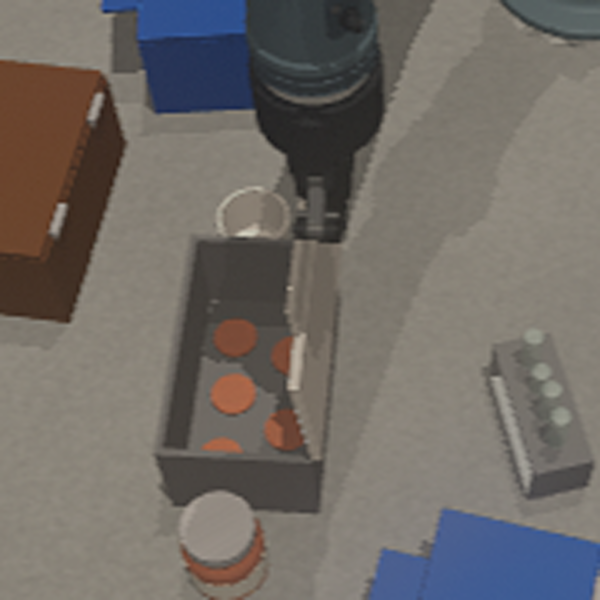

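Emit:
drive_tool --targets '[{"tx":0,"ty":0,"tz":0,"wx":0,"wy":0,"wz":0,"hand":0},{"tx":0,"ty":0,"tz":0,"wx":0,"wy":0,"wz":0,"hand":0},{"tx":0,"ty":0,"tz":0,"wx":0,"wy":0,"wz":0,"hand":0},{"tx":0,"ty":0,"tz":0,"wx":0,"wy":0,"wz":0,"hand":0}]'

```text
time_s: 13.22
tcp_pos: [573.8, -2.7, 286.2]
ee_rot: [-0.001, 0.569, 0.822, -0.002]
force: [-0.0, -0.2, -0.9]
opening: 0.003
```

```bash
python3 look.py l10.png
python3 - <<'E'
import cv2,numpy as np
ims=[cv2.imread(f"pics/l{i}.png")[320:410,250:350] for i in (7,8,9,10)]
cv2.imwrite("pics/cmp.png",np.hstack([cv2.resize(i,(200,180)) for i in ims]))
for i in ims: print(np.argmax(i[45].astype(int).sum(1)),np.argmax(i[60].astype(int).sum(1)))
E
```

```text
t 13.22 uwz [ -9.5  18.4 286.2] tilt -0.0 F [-0.03 -0.16 -0.87] j [ 0.03  0.2  -0.11  1.71  0.03  1.23  0.27]
[ -9.4  18.4 286.2]
50 49
46 45
46 43
45 43
```

View pics/cmp.png

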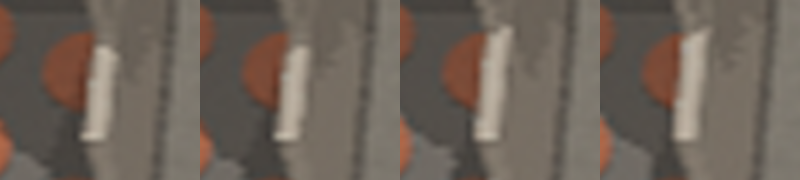

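Emit:
drive_tool --targets '[{"tx":0,"ty":0,"tz":0,"wx":0,"wy":0,"wz":0,"hand":0},{"tx":0,"ty":0,"tz":0,"wx":0,"wy":0,"wz":0,"hand":0},{"tx":0,"ty":0,"tz":0,"wx":0,"wy":0,"wz":0,"hand":0},{"tx":0,"ty":0,"tz":0,"wx":0,"wy":0,"wz":0,"hand":0},{"tx":0,"ty":0,"tz":0,"wx":0,"wy":0,"wz":0,"hand":0},{"tx":0,"ty":0,"tz":0,"wx":0,"wy":0,"wz":0,"hand":0}]'

```text
time_s: 13.77
tcp_pos: [574.9, -2.9, 287.9]
ee_rot: [0.0, 0.57, 0.822, -0.001]
force: [-0.4, -0.5, 0.4]
opening: -0.002
```

```bash
python3 look.py l11.png
python3 - <<'E'
import cv2,numpy as np
ims=[cv2.imread(f"pics/l{i}.png")[320:410,250:350] for i in (8,9,10,11)]
cv2.imwrite("pics/cmp2.png",np.hstack([cv2.resize(i,(200,180)) for i in ims]))
for i in ims: print(np.argmax(i[45].astype(int).sum(1)),np.argmax(i[60].astype(int).sum(1)))
E
```

```text
t 13.77 uwz [ -9.   19.4 287.9] tilt -0.1 F [-0.42 -0.5   0.39] j [ 0.03  0.2  -0.11  1.71  0.03  1.23  0.27]
[ -9.   19.4 287.8]
46 45
46 43
45 43
43 40
```

View pics/cmp2.png

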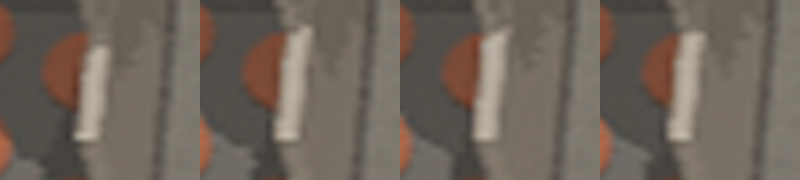

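The white edge strip keeps drifting toward the box (columns 46, 45, 43), so the lid is falling by itself. Next I move to the front to catch it.

Emit:
drive_tool --targets '[{"tx":-0.435,"ty":-0.005,"tz":0,"wx":0,"wy":0.014,"wz":0,"hand":0},{"tx":-0.435,"ty":0,"tz":-0.03,"wx":0,"wy":0.014,"wz":0,"hand":0},{"tx":-0.43,"ty":0,"tz":-0.07,"wx":0,"wy":0.014,"wz":0,"hand":0},{"tx":-0.42,"ty":0,"tz":-0.11,"wx":0,"wy":0.014,"wz":0,"hand":0},{"tx":-0.08,"ty":0,"tz":0.22,"wx":0,"wy":0.0174,"wz":0,"hand":0},{"tx":-0.1,"ty":0,"tz":0.2,"wx":0,"wy":0.0174,"wz":0,"hand":0},{"tx":-0.12,"ty":0,"tz":0.19,"wx":0,"wy":0.0174,"wz":0,"hand":0},{"tx":-0.14,"ty":0,"tz":0.18,"wx":0,"wy":0.0174,"wz":0,"hand":0}]'

```text
time_s: 14.48
tcp_pos: [620.9, -126.5, 218.5]
ee_rot: [-0.316, 0.526, 0.758, 0.22]
force: [0.2, -0.4, -0.1]
opening: 0.002
```

```bash
python3 look.py l12.png
python3 - <<'E'
from plan import *
P=[580.7,-74.4,1.926]
for a in np.arange(.8,1.55,.1): print(round(a,2),[((proj("scene",box2w(P,lidpt(a,r,y,t)))-[160,130])*3.333).round() for r,y,t in [(155,-60,3),(155,60,3),(120,-100,4)]])
s,p,M=cur()
rs,p,M=rows(p,M,[(93,18,206,45,3)]); show(rs)
E
```

```text
t 14.48 uwz [122.9  19.6 218.5] tilt 45.3 F [ 0.19 -0.35 -0.06] j [ 0.46  0.72 -0.09  1.3  -0.5   1.68  0.82]
[124.4  15.1 205.3]
0.8 [array([161., 331.]), array([186., 191.]), array([194., 400.])]
0.9 [array([176., 325.]), array([200., 184.]), array([205., 396.])]
1.0 [array([192., 319.]), array([216., 177.]), array([219., 392.])]
1.1 [array([211., 315.]), array([233., 172.]), array([233., 389.])]
1.2 [array([231., 311.]), array([252., 168.]), array([248., 387.])]
1.3 [array([252., 309.]), array([271., 165.]), array([265., 385.])]
1.4 [array([274., 308.]), array([292., 163.]), array([282., 385.])]
1.5 [array([296., 308.]), array([313., 163.]), array([299., 385.])]
[{"tx": 0.099, "ty": 0.012, "tz": 0.098, "wx": -0.0004, "wy": -0.0009, "wz": -0.0008}, {"tx": 0.1, "ty": 0.013, "tz": 0.097, "wx": -0.0005, "wy": -0.0009, "wz": -0.0007}, {"tx": 0.1, "ty": 0.012, "tz": 0.097, "wx": -0.0004, "wy": -0.0009, "wz": -0.0008}]
```

View pics/l12.png

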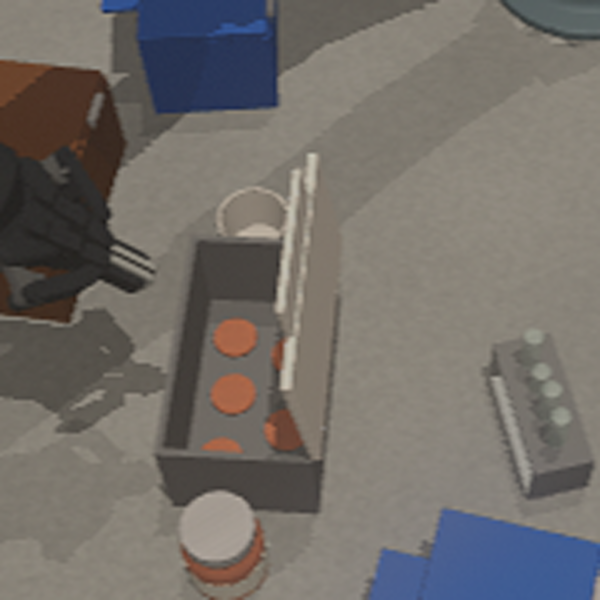

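Emit:
drive_tool --targets '[{"tx":0.1,"ty":0,"tz":0.1,"wx":0,"wy":0,"wz":0,"hand":0},{"tx":0.1,"ty":0,"tz":0.1,"wx":0,"wy":0,"wz":0,"hand":0},{"tx":0.1,"ty":0,"tz":0.1,"wx":0,"wy":0,"wz":0,"hand":0},{"tx":0,"ty":0,"tz":0,"wx":0,"wy":0,"wz":0,"hand":0},{"tx":0,"ty":0,"tz":0,"wx":0,"wy":0,"wz":0,"hand":0},{"tx":0,"ty":0,"tz":0,"wx":0,"wy":0,"wz":0,"hand":0}]'

```text
time_s: 15.03
tcp_pos: [609.7, -94.1, 221.7]
ee_rot: [-0.313, 0.525, 0.761, 0.218]
force: [-0.5, -0.2, 0.0]
opening: 0.002
```

```bash
python3 look.py l13.png
```

```text
t 15.03 uwz [ 88.6  20.4 221.7] tilt 44.9 F [-0.5  -0.22  0.01] j [ 0.43  0.67 -0.1   1.38 -0.51  1.64  0.81]
[ 89.3  19.9 220.9]
```

View pics/l13.png

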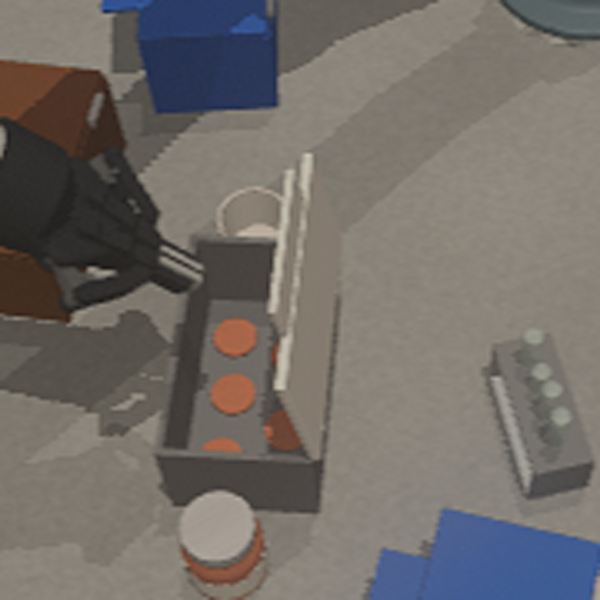

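Emit:
drive_tool --targets '[{"tx":-0.075,"ty":0,"tz":0.075,"wx":0,"wy":0,"wz":0,"hand":0},{"tx":-0.075,"ty":0,"tz":0.075,"wx":0,"wy":0,"wz":0,"hand":0},{"tx":0,"ty":0,"tz":0,"wx":0,"wy":0,"wz":0,"hand":0},{"tx":0,"ty":0,"tz":0,"wx":0,"wy":0,"wz":0,"hand":0},{"tx":0,"ty":0,"tz":0,"wx":0,"wy":0,"wz":0,"hand":0},{"tx":0,"ty":0,"tz":0,"wx":0,"wy":0,"wz":0,"hand":0},{"tx":0,"ty":0,"tz":0,"wx":0,"wy":0,"wz":0,"hand":0},{"tx":0,"ty":0,"tz":0,"wx":0,"wy":0,"wz":0,"hand":0}]'

```text
time_s: 15.75
tcp_pos: [609.1, -95.2, 202.7]
ee_rot: [-0.316, 0.526, 0.759, 0.218]
force: [0.9, -0.1, -0.2]
opening: -0.003
```

```bash
python3 look.py l14.png
```

```text
t 15.75 uwz [ 89.4  19.4 202.7] tilt 45.1 F [ 0.86 -0.12 -0.24] j [ 0.43  0.69 -0.1   1.39 -0.51  1.62  0.82]
[ 89.4  19.4 202.8]
```

View pics/l14.png

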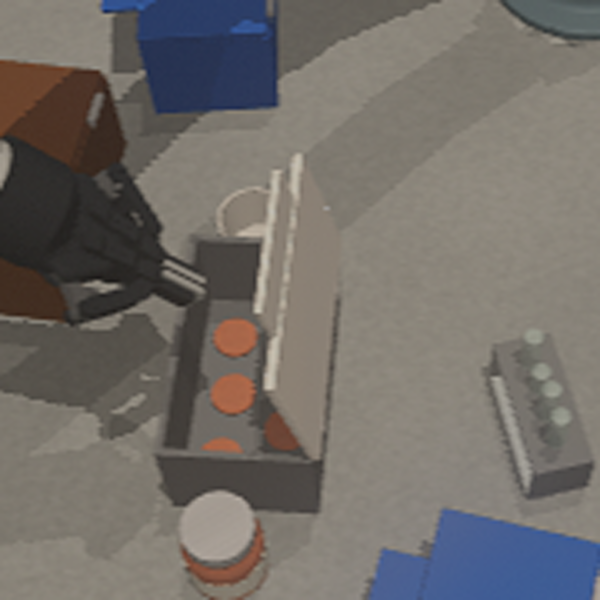

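Emit:
drive_tool --targets '[{"tx":0,"ty":0,"tz":0,"wx":0,"wy":0,"wz":0,"hand":0},{"tx":0,"ty":0,"tz":0,"wx":0,"wy":0,"wz":0,"hand":0},{"tx":0,"ty":0,"tz":0,"wx":0,"wy":0,"wz":0,"hand":0},{"tx":0,"ty":0,"tz":0,"wx":0,"wy":0,"wz":0,"hand":0},{"tx":0,"ty":0,"tz":0,"wx":0,"wy":0,"wz":0,"hand":0},{"tx":0,"ty":0,"tz":0,"wx":0,"wy":0,"wz":0,"hand":0},{"tx":0,"ty":0,"tz":0,"wx":0,"wy":0,"wz":0,"hand":0},{"tx":0,"ty":0,"tz":0,"wx":0,"wy":0,"wz":0,"hand":0}]'

```text
time_s: 16.47
tcp_pos: [608.9, -95.1, 202.5]
ee_rot: [-0.316, 0.526, 0.759, 0.218]
force: [0.9, 0.6, 1.4]
opening: -0.002
```

Emit:
drive_tool --targets '[{"tx":0,"ty":0,"tz":0,"wx":0,"wy":0,"wz":0,"hand":0},{"tx":0,"ty":0,"tz":0,"wx":0,"wy":0,"wz":0,"hand":0},{"tx":0,"ty":0,"tz":0,"wx":0,"wy":0,"wz":0,"hand":0},{"tx":0,"ty":0,"tz":0,"wx":0,"wy":0,"wz":0,"hand":0}]'

```text
time_s: 16.8
tcp_pos: [608.9, -95.1, 202.6]
ee_rot: [-0.316, 0.526, 0.759, 0.218]
force: [0.7, 0.8, -0.0]
opening: 0.002
```

```bash
python3 look.py l15.png
```

```text
t 16.8 uwz [ 89.3  19.2 202.6] tilt 45.1 F [ 0.68  0.81 -0.04] j [ 0.43  0.69 -0.1   1.39 -0.51  1.62  0.82]
[ 89.3  19.2 202.6]
```

View pics/l15.png

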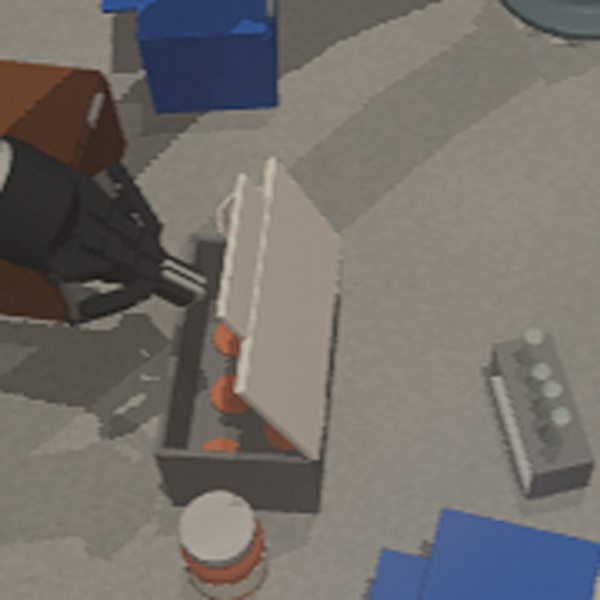

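Emit:
drive_tool --targets '[{"tx":0,"ty":0,"tz":0,"wx":0,"wy":0,"wz":0,"hand":0},{"tx":0,"ty":0,"tz":0,"wx":0,"wy":0,"wz":0,"hand":0},{"tx":0,"ty":0,"tz":0,"wx":0,"wy":0,"wz":0,"hand":0},{"tx":0,"ty":0,"tz":0,"wx":0,"wy":0,"wz":0,"hand":0},{"tx":0,"ty":0,"tz":0,"wx":0,"wy":0,"wz":0,"hand":0},{"tx":0,"ty":0,"tz":0,"wx":0,"wy":0,"wz":0,"hand":0},{"tx":0,"ty":0,"tz":0,"wx":0,"wy":0,"wz":0,"hand":0},{"tx":0,"ty":0,"tz":0,"wx":0,"wy":0,"wz":0,"hand":0}]'

```text
time_s: 17.52
tcp_pos: [609.0, -95.4, 202.4]
ee_rot: [-0.316, 0.526, 0.759, 0.218]
force: [0.1, -0.8, 0.4]
opening: 0.002
```

Emit:
drive_tool --targets '[{"tx":0,"ty":0,"tz":0,"wx":0,"wy":0,"wz":0,"hand":0},{"tx":0,"ty":0,"tz":0,"wx":0,"wy":0,"wz":0,"hand":0},{"tx":0,"ty":0,"tz":0,"wx":0,"wy":0,"wz":0,"hand":0},{"tx":0,"ty":0,"tz":0,"wx":0,"wy":0,"wz":0,"hand":0},{"tx":0,"ty":0,"tz":0,"wx":0,"wy":0,"wz":0,"hand":0}]'

```text
time_s: 17.93
tcp_pos: [608.9, -95.3, 202.4]
ee_rot: [-0.316, 0.526, 0.759, 0.218]
force: [0.7, -0.6, -1.0]
opening: 0.0
```

```bash
python3 look.py l16.png
```

```text
t 17.93 uwz [ 89.5  19.2 202.4] tilt 45.1 F [ 0.74 -0.62 -0.97] j [ 0.43  0.69 -0.1   1.39 -0.51  1.62  0.82]
[ 89.4  19.2 202.5]
```

View pics/l16.png

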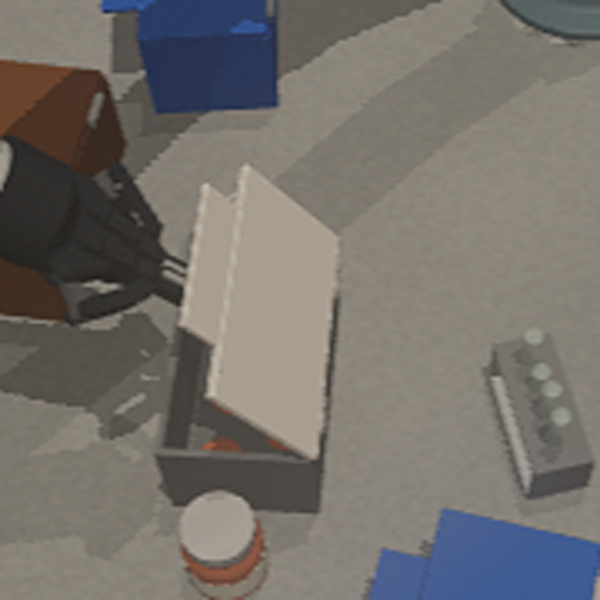

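Emit:
drive_tool --targets '[{"tx":0,"ty":0,"tz":0,"wx":0,"wy":0,"wz":0,"hand":0},{"tx":0,"ty":0,"tz":0,"wx":0,"wy":0,"wz":0,"hand":0},{"tx":0,"ty":0,"tz":0,"wx":0,"wy":0,"wz":0,"hand":0},{"tx":0,"ty":0,"tz":0,"wx":0,"wy":0,"wz":0,"hand":0}]'

```text
time_s: 18.32
tcp_pos: [608.9, -95.2, 202.6]
ee_rot: [-0.316, 0.526, 0.759, 0.218]
force: [0.8, -1.0, -1.1]
opening: -0.003
```

```bash
cat > low.py <<'E'
from plan import *
def ang(u,z,h=11,L=155):
    c=np.array([u-h*.7071,z+h*.7071-100])
    r=np.hypot(*c); best=-9
    if r<L: best=np.arctan2(c[1],c[0])
    # lip edge on finger side line: c+s*(1,1)/sqrt2, |.|=L
    d=np.array([1,1])*.7071; b=c@d; s=-b+np.sqrt(max(0,b*b-(r*r-L*L)))
    if s>0: e=c+s*d; best=max(min(best,9),np.arctan2(e[1],e[0])) if best<np.pi/4 else best
    return best,s
if __name__=="__main__":
    stat(); s,p,M=cur(); u,w,z=uwz(p)
    for i in range(0,21):
        q=i/20; U=u+(138-u)*q;ZZ=z+(50-z)*q; print(round(U,1),round(ZZ,1),np.round(ang(U,ZZ),3))
    rs,_,_=rows(p,M,[(138,20,50,45,54)]); show(rs[:8])
E
python3 low.py
```

```text
t 18.32 uwz [ 89.3  19.2 202.6] tilt 45.1 F [ 0.81 -0.96 -1.12] j [ 0.43  0.69 -0.1   1.39 -0.51  1.62  0.82]
89.3 202.6 [ 0.934 17.988]
91.7 194.9 [ 0.886 22.437]
94.2 187.3 [ 0.833 26.555]
96.6 179.7 [ 0.779 30.346]
99.0 172.0 [ 0.733 33.81 ]
101.5 164.4 [ 0.687 36.946]
103.9 156.8 [ 0.641 39.75 ]
106.3 149.2 [ 0.594 42.217]
108.8 141.5 [ 0.547 44.339]
111.2 133.9 [ 0.5   46.104]
113.7 126.3 [ 0.452 47.5  ]
116.1 118.7 [ 0.403 48.507]
118.5 111.0 [ 0.353 49.105]
121.0 103.4 [ 0.301 49.266]
123.4 95.8 [ 0.249 48.955]
125.8 88.1 [ 0.194 48.128]
128.3 80.5 [ 0.138 46.73 ]
130.7 72.9 [ 0.079 44.686]
133.1 65.3 [1.7000e-02 4.1897e+01]
135.6 57.6 [-0.049 38.224]
138.0 50.0 [-0.12  33.465]
[{"tx": -0.035, "tz": 0.018}, {"tx": -0.035, "tz": 0.018}, {"tx": -0.036, "ty": 0.001, "tz": 0.018}, {"tx": -0.035, "tz": 0.018}, {"tx": -0.035, "tz": 0.018, "wx": -0.0001}, {"tx": -0.035, "tz": 0.018}, {"tx": -0.035, "tz": 0.018}, {"tx": -0.035, "ty": 0.001, "tz": 0.018, "wy": -0.0001}]
```

Run:
```python
from low import *
stat(); s,p,M=cur(); u,w,z=uwz(p)
W=[(u,z),(108,172),(128,130),(146,70),(148,45)]
for (a,b),(c,d) in zip(W,W[1:]):
    for i in range(5):
        q=i/4;U=a+(c-a)*q;ZZ=b+(d-b)*q;print(round(U,1),round(ZZ,1),np.round(ang(U,ZZ),3))
rs,_,_=rows(p,M,[(108,20,172,45,14),(128,20,130,45,14),(146,20,70,45,20)]);
for i in (0,14,28): print(rs[i])
```

```text
t 18.32 uwz [ 89.3  19.2 202.6] tilt 45.1 F [ 0.81 -0.96 -1.12] j [ 0.43  0.69 -0.1   1.39 -0.51  1.62  0.82]
89.3 202.6 [ 0.934 17.988]
94.0 194.9 [ 0.873 20.99 ]
98.7 187.3 [ 0.808 23.499]
103.3 179.6 [ 0.748 25.517]
108.0 172.0 [ 0.692 27.045]
108.0 172.0 [ 0.692 27.045]
113.0 161.5 [ 0.621 29.512]
118.0 151.0 [ 0.549 31.17 ]
123.0 140.5 [ 0.475 31.983]
128.0 130.0 [ 0.4   31.897]
128.0 130.0 [ 0.4   31.897]
132.5 115.0 [ 0.302 32.92 ]
137.0 100.0 [ 0.198 32.164]
141.5 85.0 [ 0.087 29.263]
146.0 70.0 [-0.036 23.588]
146.0 70.0 [-0.036 23.588]
146.5 63.8 [-0.082 22.282]
147.0 57.5 [-0.131 20.43 ]
147.5 51.2 [-0.184 17.922]
148.0 45.0 [-0.24  14.597]
{'tx': -0.033, 'ty': 0.001, 'tz': 0.008, 'wx': -0.0, 'wy': -0.0, 'wz': 0.0}
{'tx': -0.042, 'ty': -0.0, 'tz': 0.015, 'wx': 0.0, 'wy': 0.0, 'wz': 0.0}
{'tx': -0.037, 'ty': 0.0, 'tz': 0.02, 'wx': 0.0, 'wy': 0.0, 'wz': 0.0}
```

Emit:
drive_tool --targets '[{"tx":-0.015,"ty":0,"tz":0.004,"wx":0,"wy":0,"wz":0,"hand":0},{"tx":-0.025,"ty":0,"tz":0.006,"wx":0,"wy":0,"wz":0,"hand":0},{"tx":-0.03,"ty":0,"tz":0.007,"wx":0,"wy":0,"wz":0,"hand":0},{"tx":-0.03,"ty":0,"tz":0.007,"wx":0,"wy":0,"wz":0,"hand":0},{"tx":-0.03,"ty":0,"tz":0.007,"wx":0,"wy":0,"wz":0,"hand":0},{"tx":-0.03,"ty":0,"tz":0.007,"wx":0,"wy":0,"wz":0,"hand":0},{"tx":-0.03,"ty":0,"tz":0.007,"wx":0,"wy":0,"wz":0,"hand":0},{"tx":-0.03,"ty":0,"tz":0.007,"wx":0,"wy":0,"wz":0,"hand":0}]'

```text
time_s: 18.98
tcp_pos: [612.0, -103.7, 187.8]
ee_rot: [-0.316, 0.526, 0.759, 0.218]
force: [0.8, -0.7, 0.2]
opening: 0.003
```

Emit:
drive_tool --targets '[{"tx":-0.03,"ty":0,"tz":0.007,"wx":0,"wy":0,"wz":0,"hand":0},{"tx":-0.03,"ty":0,"tz":0.007,"wx":0,"wy":0,"wz":0,"hand":0},{"tx":-0.03,"ty":0,"tz":0.007,"wx":0,"wy":0,"wz":0,"hand":0},{"tx":-0.03,"ty":0,"tz":0.007,"wx":0,"wy":0,"wz":0,"hand":0},{"tx":-0.03,"ty":0,"tz":0.007,"wx":0,"wy":0,"wz":0,"hand":0},{"tx":-0.03,"ty":0,"tz":0.007,"wx":0,"wy":0,"wz":0,"hand":0},{"tx":-0.03,"ty":0,"tz":0.007,"wx":0,"wy":0,"wz":0,"hand":0},{"tx":-0.03,"ty":0,"tz":0.007,"wx":0,"wy":0,"wz":0,"hand":0}]'

```text
time_s: 19.65
tcp_pos: [615.4, -112.7, 172.2]
ee_rot: [-0.316, 0.526, 0.759, 0.218]
force: [0.3, -1.1, -0.2]
opening: -0.002
```

```bash
python3 look.py l17.png
python3 - <<'E'
from low import *
s,p,M=cur(); u,w,z=uwz(p); print(ang(u,z))
rs,_,_=rows(p,M,[(128,20,130,45,14),(146,20,70,45,22)]);
for i in (0,14,28): print(rs[i])
E
```

```text
t 19.65 uwz [108.1  19.2 172.2] tilt 45.1 F [ 0.28 -1.13 -0.15] j [ 0.45  0.75 -0.09  1.36 -0.5   1.6   0.85]
[108.3  19.1 171.6]
(np.float64(0.6885115787667098), np.float64(27.039232808856895))
{'tx': -0.041, 'ty': 0.001, 'tz': 0.015, 'wx': -0.0, 'wy': -0.0, 'wz': 0.0}
{'tx': -0.033, 'ty': -0.0, 'tz': 0.018, 'wx': 0.0, 'wy': -0.0, 'wz': 0.0}
{'tx': -0.033, 'ty': -0.0, 'tz': 0.018, 'wx': 0.0, 'wy': -0.0, 'wz': 0.0}
```

View pics/l17.png

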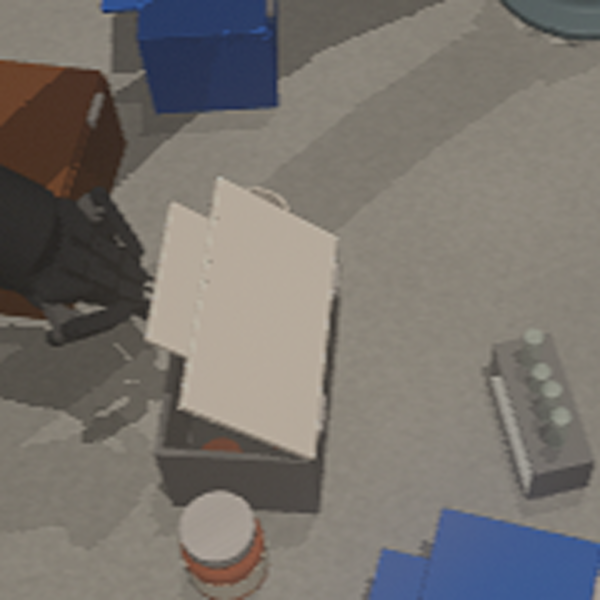

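Emit:
drive_tool --targets '[{"tx":-0.036,"ty":0,"tz":0.013,"wx":0,"wy":0,"wz":0,"hand":0},{"tx":-0.036,"ty":0,"tz":0.013,"wx":0,"wy":0,"wz":0,"hand":0},{"tx":-0.036,"ty":0,"tz":0.013,"wx":0,"wy":0,"wz":0,"hand":0},{"tx":-0.036,"ty":0,"tz":0.013,"wx":0,"wy":0,"wz":0,"hand":0},{"tx":-0.036,"ty":0,"tz":0.013,"wx":0,"wy":0,"wz":0,"hand":0},{"tx":-0.036,"ty":0,"tz":0.013,"wx":0,"wy":0,"wz":0,"hand":0},{"tx":-0.036,"ty":0,"tz":0.013,"wx":0,"wy":0,"wz":0,"hand":0},{"tx":-0.036,"ty":0,"tz":0.013,"wx":0,"wy":0,"wz":0,"hand":0}]'

```text
time_s: 20.37
tcp_pos: [618.8, -121.9, 151.3]
ee_rot: [-0.316, 0.526, 0.759, 0.218]
force: [1.3, -1.7, -0.6]
opening: -0.001
```

Emit:
drive_tool --targets '[{"tx":-0.036,"ty":0,"tz":0.013,"wx":0,"wy":0,"wz":0,"hand":0},{"tx":-0.036,"ty":0,"tz":0.013,"wx":0,"wy":0,"wz":0,"hand":0},{"tx":-0.036,"ty":0,"tz":0.013,"wx":0,"wy":0,"wz":0,"hand":0},{"tx":-0.036,"ty":0,"tz":0.013,"wx":0,"wy":0,"wz":0,"hand":0},{"tx":-0.036,"ty":0,"tz":0.013,"wx":0,"wy":0,"wz":0,"hand":0},{"tx":-0.036,"ty":0,"tz":0.013,"wx":0,"wy":0,"wz":0,"hand":0},{"tx":-0.03,"ty":0,"tz":0.013,"wx":0,"wy":0,"wz":0,"hand":0},{"tx":-0.03,"ty":0,"tz":0.013,"wx":0,"wy":0,"wz":0,"hand":0}]'

```text
time_s: 21.03
tcp_pos: [622.2, -130.8, 131.2]
ee_rot: [-0.315, 0.526, 0.759, 0.218]
force: [0.4, -2.8, -0.9]
opening: -0.0
```

```bash
python3 look.py l18.png
python3 - <<'E'
from low import *
s,p,M=cur(); u,w,z=uwz(p); print(ang(u,z))
rs,_,_=rows(p,M,[(146,20,70,45,24)]);
for i in (0,14): print(rs[i])
P=[580.7,-74.4,1.926]
for a in np.arange(0,.6,.1): print(round(a,2),[((proj("scene",box2w(P,lidpt(a,r,y,t)))-[160,130])*3.333).round() for r,y,t in [(155,-60,3),(155,60,3),(120,-100,4)]])
E
```

```text
t 21.03 uwz [127.3  19.3 131.2] tilt 45.1 F [ 0.35 -2.75 -0.92] j [ 0.46  0.82 -0.08  1.33 -0.49  1.58  0.89]
[127.6  19.2 130.6]
(np.float64(0.4047967821202748), np.float64(32.0407739522108))
{'tx': -0.031, 'ty': 0.0, 'tz': 0.017, 'wx': -0.0, 'wy': -0.0, 'wz': 0.0}
{'tx': -0.031, 'ty': 0.0, 'tz': 0.016, 'wx': 0.0, 'wy': -0.0, 'wz': -0.0}
0.0 [array([120., 399.]), array([145., 267.]), array([157., 448.])]
0.1 [array([118., 390.]), array([143., 257.]), array([156., 441.])]
0.2 [array([118., 380.]), array([143., 246.]), array([156., 435.])]
0.3 [array([120., 371.]), array([145., 236.]), array([158., 428.])]
0.4 [array([123., 362.]), array([149., 226.]), array([162., 422.])]
0.5 [array([130., 354.]), array([155., 217.]), array([168., 416.])]
```

View pics/l18.png

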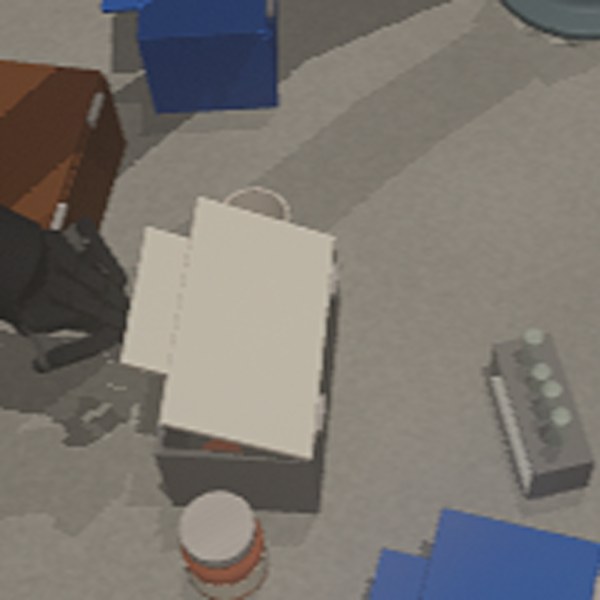

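Emit:
drive_tool --targets '[{"tx":-0.03,"ty":0,"tz":0.016,"wx":0,"wy":0,"wz":0,"hand":0},{"tx":-0.03,"ty":0,"tz":0.016,"wx":0,"wy":0,"wz":0,"hand":0},{"tx":-0.03,"ty":0,"tz":0.016,"wx":0,"wy":0,"wz":0,"hand":0},{"tx":-0.03,"ty":0,"tz":0.016,"wx":0,"wy":0,"wz":0,"hand":0},{"tx":-0.03,"ty":0,"tz":0.016,"wx":0,"wy":0,"wz":0,"hand":0},{"tx":-0.03,"ty":0,"tz":0.016,"wx":0,"wy":0,"wz":0,"hand":0},{"tx":-0.03,"ty":0,"tz":0.016,"wx":0,"wy":0,"wz":0,"hand":0},{"tx":-0.03,"ty":0,"tz":0.016,"wx":0,"wy":0,"wz":0,"hand":0}]'

```text
time_s: 21.75
tcp_pos: [624.9, -137.9, 111.9]
ee_rot: [-0.314, 0.527, 0.759, 0.218]
force: [2.9, -5.4, 1.2]
opening: 0.001
```

```bash
python3 look.py l19.png
python3 - <<'E'
from low import *
s,p,M=cur(); u,w,z=uwz(p); print(ang(u,z))
E
```

```text
t 21.75 uwz [134.9  19.4 111.9] tilt 44.9 F [ 2.9  -5.37  1.24] j [ 0.46  0.85 -0.08  1.32 -0.48  1.56  0.9 ]
[135.1  19.4 111.2]
(np.float64(0.26829436306827836), np.float64(31.249841697413245))
```

View pics/l19.png

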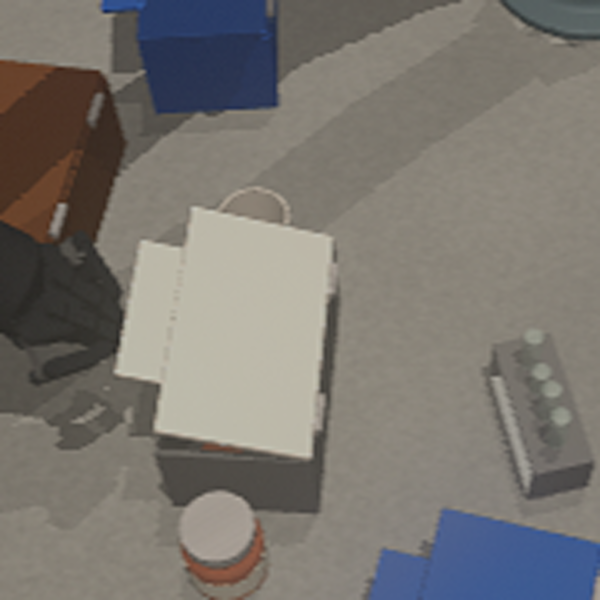

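Emit:
drive_tool --targets '[{"tx":0,"ty":0,"tz":-0.025,"wx":0,"wy":0,"wz":0,"hand":0},{"tx":0,"ty":0,"tz":-0.03,"wx":0,"wy":0,"wz":0,"hand":0},{"tx":0,"ty":0,"tz":-0.03,"wx":0,"wy":0,"wz":0,"hand":0},{"tx":0,"ty":0,"tz":0,"wx":0,"wy":0,"wz":0,"hand":0}]'

```text
time_s: 22.13
tcp_pos: [625.2, -138.8, 116.3]
ee_rot: [-0.317, 0.525, 0.759, 0.218]
force: [0.2, -0.8, -2.0]
opening: 0.003
```

```bash
python3 look.py l20.png
python3 - <<'E'
from low import *
s,p,M=cur(); u,w,z=uwz(p); print(ang(u,z)); print(M[:,0]@f,M[:,0]@Z)
E
```

```text
t 22.13 uwz [135.9  19.3 116.3] tilt 45.2 F [ 0.15 -0.84 -1.98] j [ 0.46  0.85 -0.08  1.31 -0.48  1.58  0.9 ]
[136.1  19.3 116.2]
(np.float64(0.28925717893741465), np.float64(28.556141897880295))
-0.7044381158309131 0.7097626174599935
```

View pics/l20.png

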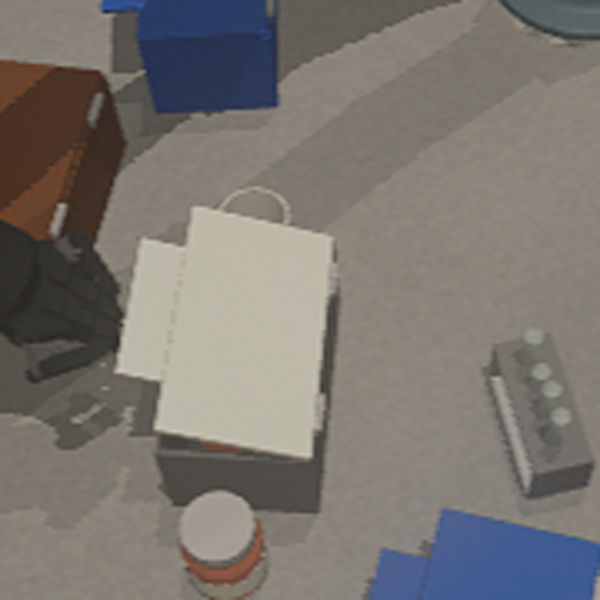

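Run:
```python
from low import *
s,p,M=cur(); u,w,z=uwz(p)
W=[(u,z),(143,123),(152,70)]
for (a,b),(c,d) in zip(W,W[1:]):
    for i in range(7):
        q=i/6;U=a+(c-a)*q;ZZ=b+(d-b)*q;print(round(U,1),round(ZZ,1),np.round(ang(U,ZZ),3))
rs,_,_=rows(p,M,[(143,19,123,45,4),(152,19,70,45,24)]);
for i in (0,4,14): print(rs[i])
```

```text
136.1 116.2 [ 0.289 28.556]
137.3 117.4 [ 0.289 26.946]
138.4 118.5 [ 0.289 25.336]
139.6 119.6 [ 0.289 23.726]
140.7 120.7 [ 0.289 22.115]
141.9 121.9 [ 0.289 20.505]
143.0 123.0 [ 0.289 18.895]
143.0 123.0 [ 0.289 18.895]
144.5 114.2 [ 0.234 19.859]
146.0 105.3 [ 0.178 20.265]
147.5 96.5 [ 0.119 20.048]
149.0 87.7 [ 0.058 19.118]
150.5 78.8 [-7.0000e-03  1.7358e+01]
152.0 70.0 [-0.077 14.596]
{'tx': -0.0, 'ty': -0.001, 'tz': -0.032, 'wx': -0.0002, 'wy': -0.0001, 'wz': 0.0001}
{'tx': -0.024, 'ty': 0.0, 'tz': 0.017, 'wx': 0.0, 'wy': 0.0, 'wz': 0.0}
{'tx': -0.025, 'ty': 0.0, 'tz': 0.017, 'wx': 0.0, 'wy': 0.0, 'wz': 0.0}
```

Emit:
drive_tool --targets '[{"tx":0,"ty":0,"tz":-0.03,"wx":0,"wy":0,"wz":0,"hand":0},{"tx":0,"ty":0,"tz":-0.03,"wx":0,"wy":0,"wz":0,"hand":0},{"tx":0,"ty":0,"tz":-0.03,"wx":0,"wy":0,"wz":0,"hand":0},{"tx":0,"ty":0,"tz":-0.03,"wx":0,"wy":0,"wz":0,"hand":0},{"tx":-0.02,"ty":0,"tz":0.014,"wx":0,"wy":0,"wz":0,"hand":0},{"tx":-0.024,"ty":0,"tz":0.017,"wx":0,"wy":0,"wz":0,"hand":0},{"tx":-0.024,"ty":0,"tz":0.017,"wx":0,"wy":0,"wz":0,"hand":0},{"tx":-0.024,"ty":0,"tz":0.017,"wx":0,"wy":0,"wz":0,"hand":0}]'

```text
time_s: 22.85
tcp_pos: [628.9, -148.7, 114.3]
ee_rot: [-0.314, 0.527, 0.759, 0.218]
force: [1.5, -3.4, 0.1]
opening: -0.003
```

```bash
python3 look.py l21.png
python3 - <<'E'
from low import *
s,p,M=cur(); u,w,z=uwz(p); print(ang(u,z))
E
```

```text
t 22.85 uwz [146.5  19.4 114.3] tilt 45.0 F [ 1.46 -3.44  0.07] j [ 0.47  0.86 -0.08  1.29 -0.48  1.58  0.9 ]
[146.4  19.2 113.7]
(np.float64(0.2213283807143574), np.float64(17.780992924585917))
```

View pics/l21.png

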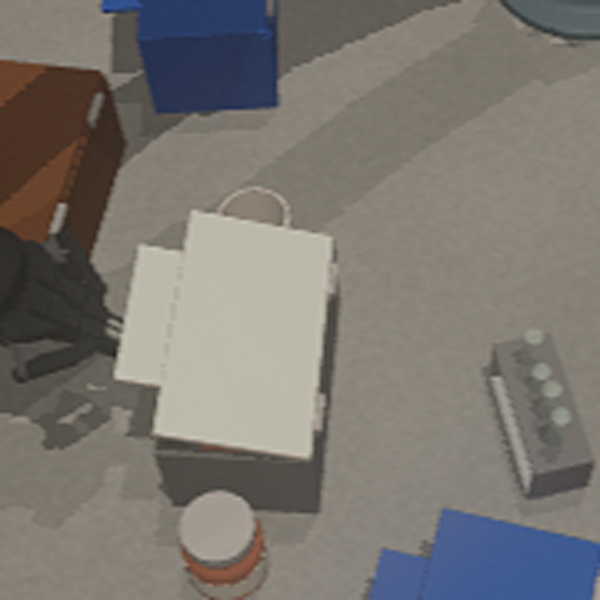

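Emit:
drive_tool --targets '[{"tx":-0.025,"ty":0,"tz":0.012,"wx":0,"wy":0,"wz":0,"hand":0},{"tx":-0.025,"ty":0,"tz":0.014,"wx":0,"wy":0,"wz":0,"hand":0},{"tx":-0.025,"ty":0,"tz":0.015,"wx":0,"wy":0,"wz":0,"hand":0},{"tx":-0.025,"ty":0,"tz":0.015,"wx":0,"wy":0,"wz":0,"hand":0},{"tx":-0.025,"ty":0,"tz":0.015,"wx":0,"wy":0,"wz":0,"hand":0},{"tx":-0.025,"ty":0,"tz":0.015,"wx":0,"wy":0,"wz":0,"hand":0},{"tx":-0.025,"ty":0,"tz":0.015,"wx":0,"wy":0,"wz":0,"hand":0},{"tx":-0.025,"ty":0,"tz":0.015,"wx":0,"wy":0,"wz":0,"hand":0}]'

```text
time_s: 23.57
tcp_pos: [629.8, -151.5, 97.3]
ee_rot: [-0.316, 0.526, 0.759, 0.218]
force: [2.2, -3.9, -1.5]
opening: 0.001
```

```bash
python3 look.py l22.png
python3 - <<'E'
from low import *
s,p,M=cur(); u,w,z=uwz(p); print(ang(u,z))
E
```

```text
t 23.57 uwz [149.4  19.2  97.3] tilt 45.1 F [ 2.18 -3.93 -1.5 ] j [ 0.47  0.89 -0.08  1.28 -0.48  1.57  0.91]
[149.4  19.1  96.7]
(np.float64(0.10914094749760307), np.float64(17.57557467430469))
```

View pics/l22.png

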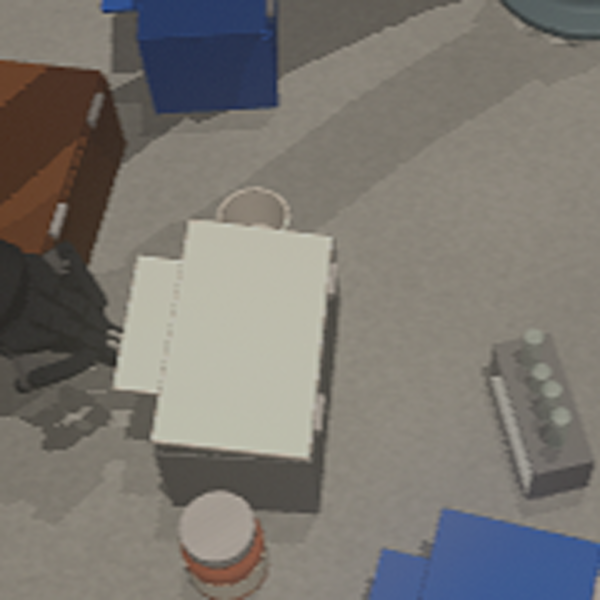

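Emit:
drive_tool --targets '[{"tx":-0.025,"ty":0,"tz":0.014,"wx":0,"wy":0,"wz":0,"hand":0},{"tx":-0.025,"ty":0,"tz":0.014,"wx":0,"wy":0,"wz":0,"hand":0},{"tx":-0.025,"ty":0,"tz":0.014,"wx":0,"wy":0,"wz":0,"hand":0},{"tx":-0.025,"ty":0,"tz":0.014,"wx":0,"wy":0,"wz":0,"hand":0},{"tx":-0.025,"ty":0,"tz":0.014,"wx":0,"wy":0,"wz":0,"hand":0},{"tx":-0.025,"ty":0,"tz":0.014,"wx":0,"wy":0,"wz":0,"hand":0},{"tx":-0.025,"ty":0,"tz":0.014,"wx":0,"wy":0,"wz":0,"hand":0},{"tx":-0.025,"ty":0,"tz":0.014,"wx":0,"wy":0,"wz":0,"hand":0}]'

```text
time_s: 24.28
tcp_pos: [631.2, -154.6, 80.8]
ee_rot: [-0.317, 0.526, 0.759, 0.218]
force: [0.4, -1.0, -1.2]
opening: 0.0
```

```bash
python3 look.py l23.png
python3 - <<'E'
from low import *
s,p,M=cur(); u,w,z=uwz(p); print(ang(u,z))
E
```

```text
t 24.28 uwz [152.8  19.5  80.8] tilt 45.2 F [ 0.37 -0.98 -1.19] j [ 0.47  0.91 -0.07  1.27 -0.48  1.56  0.92]
[153.1  19.3  80.3]
(np.float64(-0.014829279027229537), np.float64(13.64662412950804))
```

View pics/l23.png

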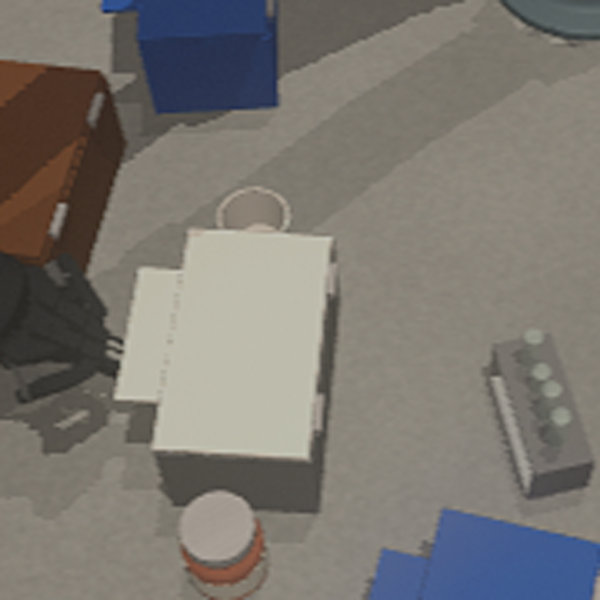

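Emit:
drive_tool --targets '[{"tx":-0.022,"ty":0,"tz":0.014,"wx":0,"wy":0,"wz":0,"hand":0},{"tx":-0.022,"ty":0,"tz":0.014,"wx":0,"wy":0,"wz":0,"hand":0},{"tx":-0.022,"ty":0,"tz":0.014,"wx":0,"wy":0,"wz":0,"hand":0},{"tx":-0.03,"ty":0,"tz":0.014,"wx":0,"wy":0,"wz":0,"hand":0},{"tx":-0.03,"ty":0,"tz":0.014,"wx":0,"wy":0,"wz":0,"hand":0},{"tx":-0.03,"ty":0,"tz":0.014,"wx":0,"wy":0,"wz":0,"hand":0},{"tx":0,"ty":0,"tz":0,"wx":0,"wy":0,"wz":0,"hand":0},{"tx":0,"ty":0,"tz":0,"wx":0,"wy":0,"wz":0,"hand":0}]'

```text
time_s: 25.0
tcp_pos: [632.6, -159.3, 68.2]
ee_rot: [-0.316, 0.526, 0.759, 0.218]
force: [1.0, 0.6, -0.5]
opening: 0.001
```

```bash
python3 look.py l24.png
```

```text
t 25.0 uwz [157.7  19.1  68.2] tilt 45.2 F [ 1.01  0.59 -0.55] j [ 0.47  0.93 -0.07  1.26 -0.47  1.55  0.93]
[157.7  19.3  68.3]
```

View pics/l24.png

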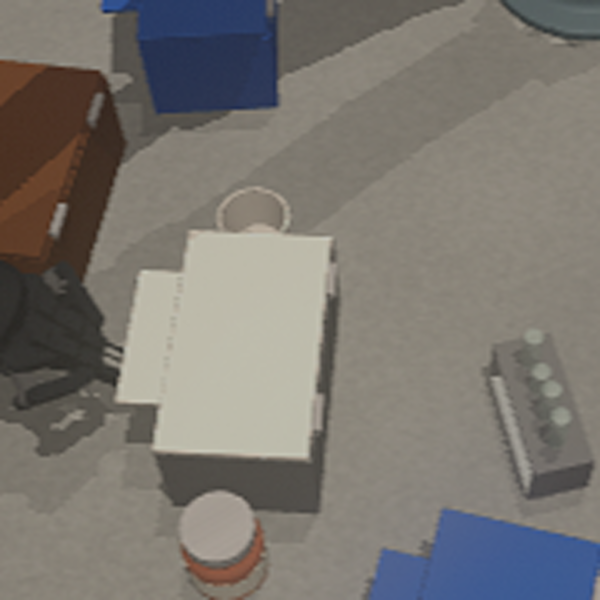

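Emit:
drive_tool --targets '[{"tx":-0.075,"ty":0,"tz":-0.075,"wx":0,"wy":0,"wz":0,"hand":0},{"tx":-0.075,"ty":0,"tz":-0.075,"wx":0,"wy":0,"wz":0,"hand":0},{"tx":0,"ty":0,"tz":-0.25,"wx":0,"wy":0,"wz":0,"hand":0},{"tx":0,"ty":0,"tz":-0.3,"wx":0,"wy":0,"wz":0,"hand":0},{"tx":0,"ty":0,"tz":-0.3,"wx":0,"wy":0,"wz":0,"hand":0},{"tx":0,"ty":0,"tz":-0.3,"wx":0,"wy":0,"wz":0,"hand":0},{"tx":0,"ty":0,"tz":0,"wx":0,"wy":0,"wz":0,"hand":0},{"tx":0,"ty":0,"tz":0,"wx":0,"wy":0,"wz":0,"hand":0}]'

```text
time_s: 25.72
tcp_pos: [660.5, -233.8, 129.8]
ee_rot: [-0.314, 0.527, 0.759, 0.218]
force: [-0.6, 0.8, -0.7]
opening: -0.002
```

```bash
python3 look.py l25.png; python3 -c "
from workcell import get_image;import cv2;cv2.imwrite('pics/top25.png',get_image('top'))"
```

```text
t 25.72 uwz [237.2  19.4 129.8] tilt 44.9 F [-0.58  0.77 -0.7 ] j [ 0.52  0.98 -0.05  1.04 -0.46  1.74  0.9 ]
[235.2  19.4 128.6]
```

View pics/l25.png

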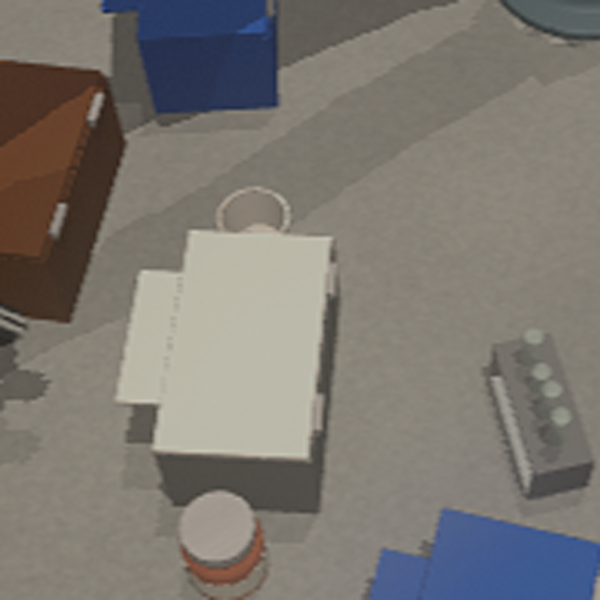

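View pics/top25.png

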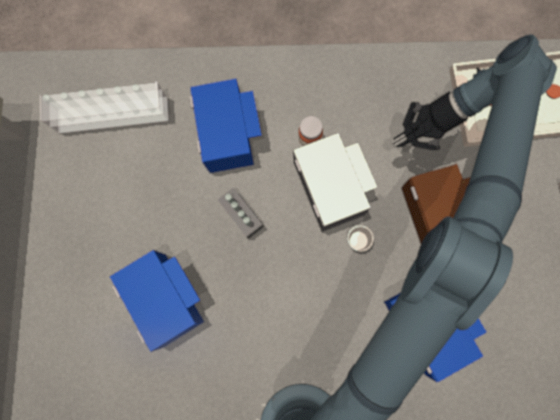

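```bash
python3 -c "
from workcell import workorder;print(workorder.hand_in())"
```

```text
the job is handed in; nothing more can be done
None
```

The lid lies shut, the hand is clear, and I handed the job in at about 26 s of the 54 s allowed. The hand-in reports no verdict.

- **Tipping:** I pushed the lid from behind with the shut fingers to about 1.47 rad. I then drew the hand back, and the pictures showed the lid falling by itself.
- **Catching:** I moved over the lid to the front with the hand tilted 45°. The fingers caught it from below at about 0.93 rad, with about 1.5 N, and held it for roughly 0.4 s.
- **Lowering:** I let it down at about 0.2 rad/s and backed the hand out along the front.

**Last checks:** In the final pictures the lid lies on the rim, with the lip edge within about 0.03 rad of where it should be when shut. The jar, cup and rack are at the same pixels as at the start. The wrist force read about 1 N, which is its normal noise.

**What did not go smoothly:**
- I turned the wrist 90° the wrong way while behind the lid. Joint 7 stopped at -2.84 against its limit of -2.85, and I turned it back, which cost about 2 s.
- At about 0.27 rad the lip edge dragged on the fingers and the force rose to about 6 N. I eased back until it dropped to about 2 N and went on. It rose to about 5 N once more before the lid was shut, still well below 18 N.
- The lid's angle and speed come only from pictures and my fit of the box position, good to about 0.03 rad. I could not read the exact joint values.

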